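Face the swivel hook home and hang the pick clipboard

TASK

Push the swivel hook anticlockwise with the side of the fingers (do not pinch it) until you feel it come up against its stop, and press it home there with about 10 N for a second, never with more than 25 N. Then lift the clipboard out of its rack and gently hang it on the hook by the slot under its clip, pushed along the arm right up to the flange, with the hook still facing home. Leave everything else where it is.

Things in the scene. Friction and masses are not known exactly. Their poses are not given: they have to be found in the camera images.
- hook_root (a point): On the hook's upright turning axis, level with its arm's centre line, 190 mm above the table. Turns with the hook: x along the arm to the tip, z up. Arm: round bar 10 mm thick. Turret 28 mm across, top 12 mm above the centre line. Flange on the arm 24 mm across, outer face 34 mm from the axis. Post 20 mm thick on a fixed 120 mm square base plate; the stop is within 32 mm of the axis.
- hook_tip (a point): Arm centre line under the upturned tip of the steel swivel hook, 106 mm from its axis (arm ends at 111 mm); tip top 15 mm above the centre line. Axes as hook_root. It turns stiffly (about 3 N at 70 mm) and stays where left. From above, home is 1.0 to 2.0 rad anticlockwise of where it starts, at a stop not listed here; pressed on it 70 mm out, the arm gives only about 0.35 mm per N.
- board_centre (a point): Centre of the clipboard (half-way up): 154 mm tall, 110 mm wide along x, z up; y is its thickness, either face may hang towards the flange. Dark hardboard, 6 mm. Grip it by the aluminium clip at its top: 70 mm wide, 10 mm thick, 33 to 77 mm above this point. About 220 g. Stands upright in one rack slot; in the other, 70 mm away, stands a plain grey card 100 mm tall without clip or hole.
- board_slot (a point): Middle of the upper edge of the hanging slot (= lower edge of the clip), 33 mm above board_centre, same axes. The slot goes through the board: 20 mm wide along x, 32 mm tall (z 0 to -32 mm). Hung fully home, this point is on top of the arm, 5 mm above its centre line and 39 mm from the turning axis.
- rack_mid (a point): Centre of the underside of the fixed grey rack that holds the clipboard; x along its two slots, y across. 130 x 130 mm, rim 45 mm and slot floor 10 mm above the table; slots 9.4 mm wide at y = -35 and +35 mm.
Mind the look-alikes: they are no part of the job. Of the things that look like the part that bears board_centre, the largest one is meant.

How it is judged:
On the way, in this order (a step that is already met when the one before it is completed fails the run):
1. the hook is at its stop (within 0.03 rad) and the fingers press on it with 6 to 25 N for 0.4 s, before the clipboard touches it (angle between the x axis of hook_root and the x axis of mount, either way round below 0.03 rad and contact force between the fingers and hook between 6 and 25 N and contact force between clipboard and hook below 0.05 N), for 0.4 s.
2. the hook's arm is through the clipboard's slot (distance between board_slot and hook_root below 0.1 m and x of board_slot in the frame of hook_root above 0.03 m and z of board_slot in the frame of hook_root between 0 and 0.03 m), for 0.2 s.
At the end, for the whole second after the job is handed in: The hook is at its stop (within 0.08 rad); the clipboard hangs on the arm by its slot at rest, upright within 0.2 rad, the clip within 6 mm of the flange (board_slot 34 to 45 mm from the axis along the arm, within 9 mm sideways, 1 to 10 mm above the centre line) (angle between the x axis of hook_root and the x axis of mount, either way round below 0.08 rad and x of board_slot in the frame of hook_root between 0.034 and 0.045 m and y of board_slot in the frame of hook_root between -0.009 and 0.009 m and z of board_slot in the frame of hook_root between 0.001 and 0.01 m and angle between board_slot's own z axis and vertical below 0.2 rad and linear speed of clipboard below 0.03 m/s and contact force between clipboard and hook above 0.5 N); the robot touches nothing.
It fails at once if the fingers put more than 25 N on the hook (contact force between the fingers and hook above 25 N).
It fails at once if the clipboard is pushed against the hook with more than 20 N (contact force between clipboard and hook above 20 N).
It fails at once if a bystander is moved more than 30 mm (distance of any of divider, tape, labels, carton, screwdriver, cleaner, mug, stapler from where it was at the start of the episode above 0.03 m).
It also fails if it takes over 72 s, if anything falls off the work surface, if the arm or the gripper's body presses on something with over 40 N, if the wrist force passes 120 N, or if a joint passes its speed limit or range.

ROBOT

A 6-joint arm with a two-finger parallel gripper is mounted at the origin on the work surface. World frame = base frame: x ahead of the robot, y to its left, z up, the work surface at z = 0. Lengths are in m, angles in rad, forces in N, time in s.
With the tool pointing down it reaches from about 0.4 to 0.825 m from the base axis. Payload 7 kg.
Tool frame: the origin (TCP) lies on the mounting face of the last link; the fingertips stand 178 mm ahead of it and the grasp point (between the pads) lies 159 mm ahead of it; z points along the fingers, y is the direction in which the jaws open and shut (so a half turn about z gives the same grasp; the last joint's range is limited). The gripper opens to 88 mm and grips with 3 to 60 N. Pads are 19 mm wide; open, the fingers measure 130 mm over their backs; the gripper's body (78 mm by 193 mm) begins 47 mm behind the grasp point.
Start: joints at [-0.842, 0.359, 0.012, 0, -1.224, -0.288], TCP at [0.288, -0.61, 0.405] pointing down, gripper open.
Joint ranges: [-3.07, 3.07], [-1.43, 2.12], [-1.02, 1.25], [-3.03, 1.67], [-3.05, -0], [-3.03, 3.03]. Speed limits (rad/s): [2.39, 2.39, 3.01, 3.14, 3.14, 3.14].

INTERFACE

Orientations are given as [roll, pitch, yaw] about the fixed x, y, z axes, in that order (R = Rz(yaw) Ry(pitch) Rx(roll)).
In Python, from station import * gives the robot as it stands.
- The arm moves only by the tool arm_command, never from a script. Its argument "targets" is a list of rows, each a list of 3 entries, a list of its own where there are three numbers: the turn, a rotation vector about the world's x, y, z in rad, then the shift along the world's x, y, z in mm, then the closure, from 0 (fully open) to 1 (shut). In form: [[[wx, wy, wz], [tx, ty, tz], fingers], ...]. A call has 1 to 8 rows; each row shifts and turns the commanded pose from where the row before left it; what a row does not reach is not made up. A row lasts 1/10 s, in which the tool goes at most 50 mm and 8.59 degrees, less where a joint would pass 70% of its speed; a pose out of reach is approached as far as the arm can. A call with a gripper value outside its range is refused whole. The fingers move at their own pace and stop on an object; "squeeze" is the grip in N (left out, the last holds). Time passes only in rows, so rows that do not move let the fingers close. It gives the time, the measured TCP pose, the force and the opening at its end, in the units of the state.
- get_state(): the state, without advancing time (a new reading comes with each control period).
- grab_frame(name): name is "scene" or "top" or "wrist"; returns (picture, depth): 480x640x3 uint8, red, green, blue; 480x640 float32, m along the optical axis (not along the pixel's ray), 0 where there is no reading.
- camera_params(name): a dict with "mtx" (3x3 intrinsics, pixels), "eye" and "orientation" of the camera in the world. Camera axes: x right, y down, z forward; pixel columns grow to the right and rows downward; lengths in m; the calibration is good to about 2 mm. The wrist camera is an equidistant fisheye: a pixel r from the principal point sees the ray r / f radians off the axis. A picture is of the moment at which its call begins: read the wrist's pose just before it. camera_params takes no time and is no camera call; for the wrist camera it gives the pose at the moment of the call.
- job_done(): hands the job in, once; it reports no verdict.
The state is a dict: "t": time; "q": joint angles; "qd": joint speeds; "joint_efforts": joint torques, N m; "eef_pos": TCP position; "ee_rot": TCP orientation; "force": force on the tool from outside, world axes, zero at the start; "moment": the same for the moment, N m; "width": finger opening in m.
Only numpy, scipy, OpenCV 4.12 (cv2) and the standard library are available. Lean on these libraries where they do the work, as an engineer would, in place of code of your own. Each camera call takes 0.05 s, during which the arm holds its last target.

## Working session

There is one attempt and no reset: what is moved stays moved. The work goes in short steps, Python scripts to look and compute and a tool call to move; the robot and the scene stay as the last step left them, time stands still between calls to the robot, and variables do not carry over. Pictures are saved under pics/ and viewed, and the job is handed in when it is done.

Besides the shell and the picture viewer there is one more tool, called by a JSON object that holds its "api" and its "payload", one argument or row to a line. arm_command: Moves the arm, as the interface text tells. Its arguments: {"type":"object","properties":{"targets":{"type":"array"},"squeeze":{"type":"number"}},"required":["targets"]}

```bash
mkdir -p pics; ls; python3 - <<'E'
from station import *
import cv2,numpy as np
s=get_state();print(s)
for n in("scene","top"):
    im,d=grab_frame(n);cv2.imwrite(f"pics/{n}0.png",im[:,:,::-1]);np.savez(f"{n}0.npz",im=im,d=d)
    print(n,camera_params(n))
E
```

```text
pics
{'t': 0.0, 'q': array([-8.41916922e-01,  3.59403919e-01,  1.10819251e-02, -3.14521208e-04,
       -1.22407572e+00, -2.88107815e-01]), 'qd': array([-5.55853144e-04,  3.42121261e-04, -1.18591258e-03, -2.03171572e-03,
        2.18110736e-03, -6.45768763e-05]), 'joint_efforts': array([-7.88811303e-04, -5.82711804e+01,  2.93048912e+01,  6.99688956e+00,
        6.85538747e-03, -1.83685670e-04]), 'eef_pos': array([ 0.28790793, -0.61032526,  0.40372788]), 'ee_rot': array([ 3.13997325e+00, -1.71571842e-04, -2.70092804e+00]), 'force': array([0.17124844, 0.09732241, 0.35168027]), 'moment': array([-0.01611121, -0.01912368,  0.06461596]), 'width': 0.08774187673893352}
scene {'mtx': array([[586.5815517 ,   0.        , 323.40676043],
       [  0.        , 586.5815517 , 243.79989663],
       [  0.        ,   0.        ,   1.        ]]), 'eye': array([1.46093431, 0.16058787, 0.7956864 ]), 'orientation': array([-2.17572194, -0.00329893,  1.85818247])}
top {'mtx': array([[435.12087444,   0.        , 322.98985356],
       [  0.        , 435.12087444, 233.18111645],
       [  0.        ,   0.        ,   1.        ]]), 'eye': array([ 0.41852427, -0.10705312,  1.0175329 ]), 'orientation': array([-2.97823969, -0.00758753, -1.56608921])}
```

View pics/scene0.png

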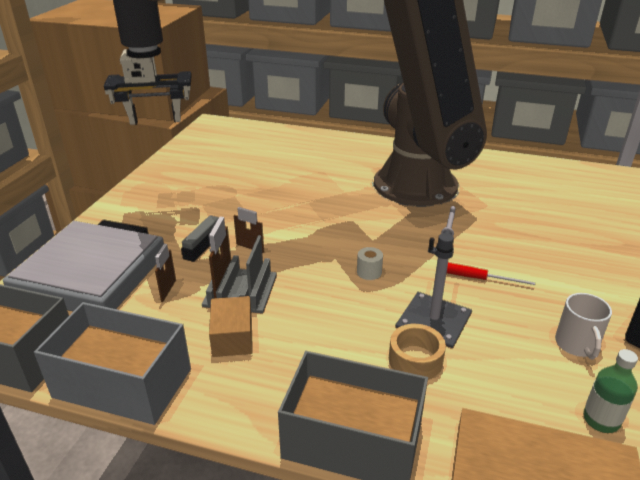

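View pics/top0.png

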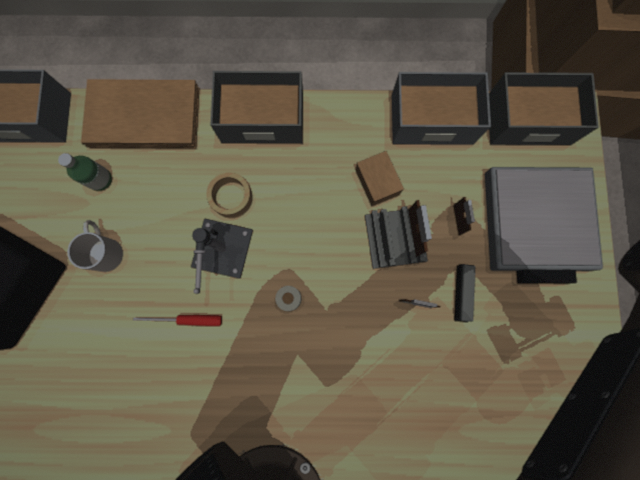

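```bash
cat > h.py <<'E'
import numpy as np,cv2
from scipy.spatial.transform import Rotation as R
from station import *
def cam(n):
    c=camera_params(n);return c['mtx'],np.array(c['eye']),R.from_euler('xyz',c['orientation']).as_matrix()
def ray(n,u,v,c=None):
    K,e,M=c or cam(n); d=np.array([(u-K[0,2])/K[0,0],(v-K[1,2])/K[1,1],1.0]);return e,M@d
def onz(n,u,v,z):
    e,d=ray(n,u,v);return e+d*(z-e[2])/d[2]
def cloud(n,d):
    K,e,M=cam(n);v,u=np.mgrid[:480,:640]
    p=np.stack([(u-K[0,2])/K[0,0]*d,(v-K[1,2])/K[1,1]*d,d],-1);return p@M.T+e
E
python3 - <<'E'
from h import *
t=np.load('top0.npz');s=np.load('scene0.npz')
a=cv2.resize(t['im'][150:330,170:260],None,fx=3.3,fy=3.3,interpolation=2)
b=cv2.resize(t['im'][150:330,350:500],None,fx=3.3,fy=3.3,interpolation=2)
cv2.imwrite('pics/c1.png',np.hstack([a,b])[:,:,::-1])
a=cv2.resize(s['im'][190:350,140:290],None,fx=2.6,fy=2.6,interpolation=2)
b=cv2.resize(s['im'][190:350,390:500],None,fx=2.6,fy=2.6,interpolation=2)
cv2.imwrite('pics/c2.png',np.hstack([a,b])[:,:,::-1])
P=cloud('top',t['d'])
for u,v in[(201,236),(200,250),(199,270),(198,288),(225,250),(420,205),(425,228),(428,245),(460,215),(420,303)]:print(u,v,P[v,u].round(3))
Q=cloud('scene',s['d'])
for u,v in[(447,238),(449,225),(451,210),(435,243),(217,230),(216,270),(222,240),(165,258),(247,215),(257,245)]:print(u,v,Q[v,u].round(3))
E
```

```text
201 236 [0.546 0.118 0.203]
200 250 [0.52  0.12  0.198]
199 270 [0.483 0.122 0.192]
198 288 [0.449 0.122 0.19 ]
225 250 [0.544 0.114 0.008]
420 205 [ 0.657 -0.347 -0.002]
425 228 [ 0.571 -0.317  0.163]
428 245 [ 0.559 -0.362 -0.   ]
460 215 [ 0.624 -0.428  0.042]
420 303 [ 0.423 -0.316  0.103]
447 238 [0.557 0.128 0.203]
449 225 [0.501 0.126 0.197]
451 210 [0.445 0.124 0.196]
435 243 [0.283 0.092 0.004]
217 230 [ 0.595 -0.311  0.161]
216 270 [ 0.624 -0.309  0.084]
222 240 [ 0.574 -0.314  0.123]
165 258 [ 0.617 -0.426  0.084]
247 215 [ 0.431 -0.321  0.097]
257 245 [ 0.549 -0.249  0.107]
```

View pics/c1.png

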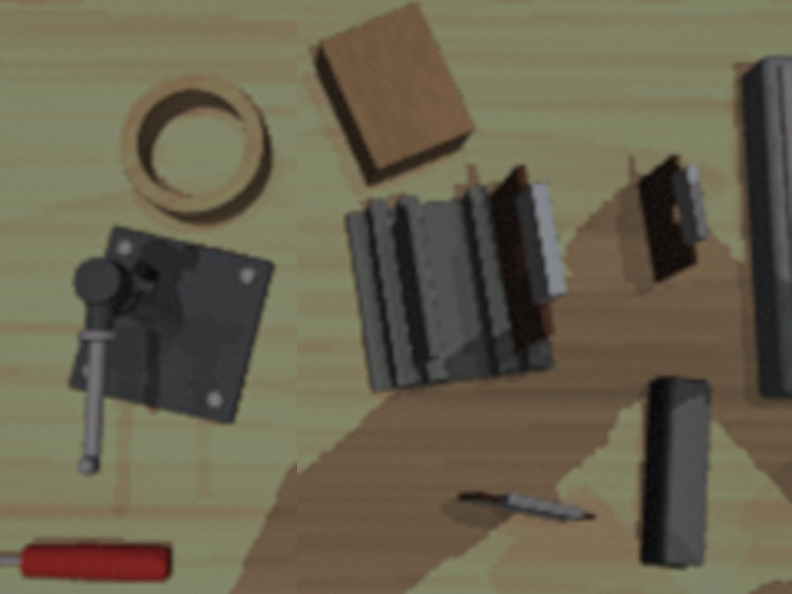

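View pics/c2.png

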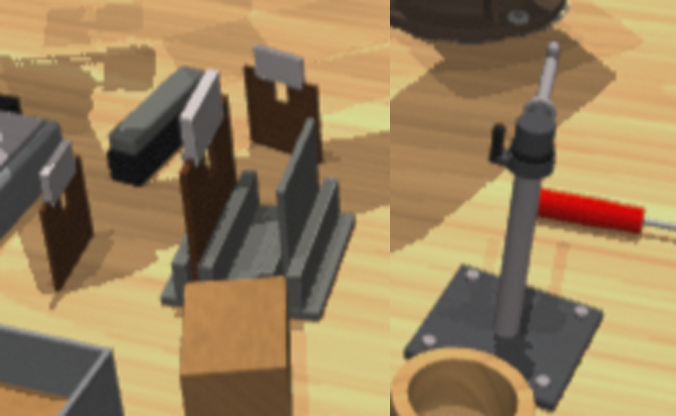

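```bash
python3 - <<'E'
from h import *
t=np.load('top0.npz');s=np.load('scene0.npz')
for n,f in(('top',t),('scene',s)):
    P=cloud(n,f['d']);ok=f['d']>0
    X,Y,Z=P[...,0],P[...,1],P[...,2]
    def box(a,b,c,d,e,g):return ok&(X>a)&(X<b)&(Y>c)&(Y<d)&(Z>e)&(Z<g)
    m=box(.5,.65,-.36,-.28,.125,.18)
    p=P[m];g=f['im'][m].mean(1)
    print(n,'clip n',len(p),'zmax',np.percentile(p[:,2],[5,50,95,100]).round(3),'bright',np.percentile(g,[10,50,90]))
    q=p[p[:,2]>.148] ;c=q[:,:2].mean(0);w,v=np.linalg.eigh(np.cov((q[:,:2]-c).T));d=v[:,1];a=(q[:,:2]-c)@d
    print(' c',c.round(4),'dir',d.round(3),'ang',np.arctan2(d[1],d[0]).round(3),'ext',np.percentile(a,[1,99]).round(4),'sd',np.sqrt(w).round(4), 'mid',(c+d*np.mean(np.percentile(a,[1,99]))).round(4))
    m=box(.42,.60,.07,.17,.175,.22);p=P[m];print(' hook',len(p),'z',np.percentile(p[:,2],[50,95,100]).round(3))
    q=p[(p[:,0]<.51)];c=q[:,:2].mean(0);w,v=np.linalg.eigh(np.cov((q[:,:2]-c).T));d=v[:,1];d*=-np.sign(d[0]);a=(q[:,:2]-c)@d
    print(' arm dir',d.round(3),np.arctan2(d[1],d[0]).round(3),'end',(c+d*a.max()).round(4))
    q=p[(p[:,2]>.195)&(p[:,0]>.52)];print(' turret ext',q.min(0).round(3),q.max(0).round(3),(np.percentile(q,[2],axis=0)+np.percentile(q,[98],axis=0)).round(4)/2)
    q=p[(p[:,1]<.103)];print(' peg',len(q),q.min(0).round(3) if len(q) else '',q.max(0).round(3) if len(q) else '',q.mean(0).round(3) if len(q) else '')
# rack rim
    m=box(.46,.68,-.36,-.2,.03,.06)
    p=P[m];r=cv2.minAreaRect(p[:,:2].astype(np.float32));print(' rack',len(p),r)
    # base plate
    m=box(.4,.68,.0,.2,.003,.02)
    p=P[m];print(' plate',len(p),cv2.minAreaRect(p[:,:2].astype(np.float32)))
E
```

```text
top clip n 388 zmax [0.126 0.156 0.164 0.167] bright [ 38.56666667  51.33333333 133.66666667]
 c [ 0.5828 -0.3166] dir [-0.99  -0.139] ang -3.002 ext [-0.0343  0.0341] sd [0.0033 0.0204] mid [ 0.5829 -0.3165]
 hook 589 z [0.194 0.201 0.204]
 arm dir [-1.    -0.007] -3.134 end [0.4392 0.1236]
 turret ext [0.52  0.096 0.195] [0.562 0.137 0.203] [[0.5415  0.1177  0.19865]]
 peg 29 [0.552 0.096 0.175] [0.561 0.102 0.198] [0.556 0.099 0.19 ]
 rack 1349 ((0.5987855195999146, -0.27958887815475464), (0.17847242951393127, 0.10377083718776703), 8.428014755249023)
 plate 2127 ((0.5402050614356995, 0.09902998805046082), (0.27750569581985474, 0.19223010540008545), 0.17797839641571045)
scene clip n 407 zmax [0.127 0.149 0.166 0.167] bright [ 77.33333333  87.66666667 199.66666667]
 c [ 0.5906 -0.3145] dir [-0.993 -0.118] ang -3.023 ext [-0.0308  0.0402] sd [0.0033 0.0222] mid [ 0.5859 -0.315 ]
 hook 574 z [0.195 0.203 0.206]
 arm dir [-1.     0.001] 3.14 end [0.4414 0.1258]
 turret ext [0.521 0.097 0.195] [0.566 0.139 0.205] [[0.5429  0.11865 0.1998 ]]
 peg 45 [0.552 0.097 0.176] [0.566 0.103 0.198] [0.56  0.1   0.189]
 rack 1274 ((0.5976706147193909, -0.27940884232521057), (0.17937897145748138, 0.10488207638263702), 7.858569622039795)
 plate 2423 ((0.5396824479103088, 0.10032917559146881), (0.19927625358104706, 0.2792103588581085), 89.8330078125)
```

{"api": "arm_command", "payload": {
  "targets": [
    [[0,0,0.07],[24,40,0],1],
    [[0,0,0.07],[24,40,0],1],
    [[0,0,0.07],[24,40,0],1],
    [[0,0,0.07],[24,40,0],1],
    [[0,0,0.07],[24,40,0],1],
    [[0,0,0.07],[24,40,0],1],
    [[0,0,0.07],[24,40,0],1],
    [[0,0,0.07],[24,40,0],1]
  ],
  "squeeze": 20
}}

```text
t: 0.9
eef_pos: [0.4805, -0.2886, 0.4045]
ee_rot: [3.141, 0.0, -2.138]
force: [1.1, -0.4, 0.4]
width: 0.029
```

{"api": "arm_command", "payload": {
  "targets": [
    [[0,0,0.07],[0,45,0],1],
    [[0,0,0.07],[0,45,0],1],
    [[0,0,0.07],[0,45,0],1],
    [[0,0,0.07],[0,45,0],1],
    [[0,0,0.07],[0,45,0],1],
    [[0,0,0.07],[0,45,0],1],
    [[0,0,0.07],[0,45,0],1],
    [[0,0,0.07],[0,45,0],1]
  ]
}}

```text
t: 1.7
eef_pos: [0.4794, 0.0713, 0.4047]
ee_rot: [-3.142, 0.0, -1.578]
force: [1.8, -1.2, 0.2]
width: 0.0002
```

```bash
python3 - <<'E'
from h import *
s=get_state();print(s['t'],s['eef_pos'],s['ee_rot'],s['width'],s['q'].round(2),s['force'].round(2))
c=camera_params('wrist');im,d=grab_frame('wrist');cv2.imwrite('pics/w1.png',im[:,:,::-1]);np.savez('w1.npz',im=im,d=d)
T=R.from_euler('xyz',s['ee_rot']).as_matrix();print(c['mtx'][0],T.T@(np.array(c['eye'])-s['eef_pos']),T.T@R.from_euler('xyz',c['orientation']).as_matrix())
E
```

```text
1.7 [0.47936796 0.07128594 0.40469324] [-3.14154492e+00  1.14680852e-04 -1.57772610e+00] 0.00020955463173076485 [ 0.55  0.04 -0.39 -0.   -1.14 -0.56] [ 1.79 -1.2   0.19]
[371.64829954   0.         312.00347138] [ 7.87335723e-02 -4.78409442e-05  2.12034364e-02] [[-6.97135529e-04 -9.57631179e-01 -2.87996597e-01]
 [ 9.99999738e-01 -6.11590877e-04 -3.87007538e-04]
 [ 1.94474394e-04 -2.87996791e-01  9.57631354e-01]]
```

View pics/w1.png

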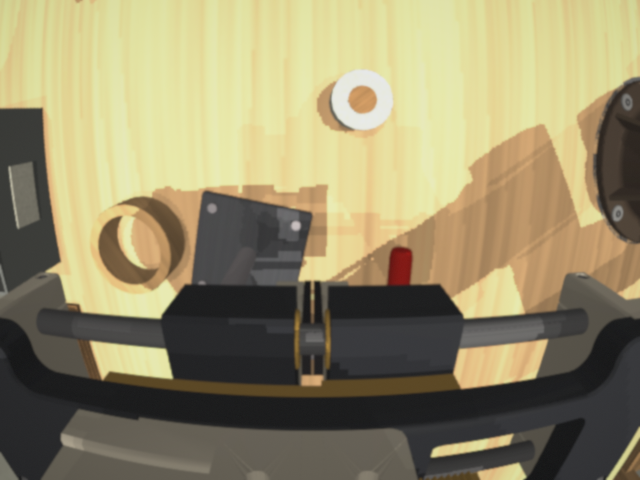

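{"api": "arm_command", "payload": {
  "targets": [
    [[0,0,0],[0,42,0],1],
    [[0,0,0],[0,42,0],1],
    [[0,0,0],[0,0,-28],1],
    [[0,0,0],[0,0,-27],1],
    [[0,0,0],[0,0,0],1]
  ]
}}

```text
t: 2.25
eef_pos: [0.4786, 0.1532, 0.3462]
ee_rot: [3.136, -0.003, -1.581]
force: [-0.5, -0.6, -1.0]
width: 0.0003
```

```bash
python3 - <<'E'
from h import *
for n in("scene","top"):
    im,d=grab_frame(n);np.savez(f"{n}1.npz",im=im,d=d)
    if n=='scene':a=cv2.resize(im[150:350,380:520],None,fx=2.8,fy=2.8)
    else:b=cv2.resize(im[150:350,150:290],None,fx=2.8,fy=2.8)
cv2.imwrite('pics/p1.png',np.hstack([a,b])[:,:,::-1]);s=get_state();print(s['eef_pos'],s['force'],s['moment'])
E
```

```text
[0.48012574 0.15346635 0.34990154] [0.32730116 0.78611144 1.49506664] [ 0.01455731 -0.00190157  0.03356661]
```

View pics/p1.png

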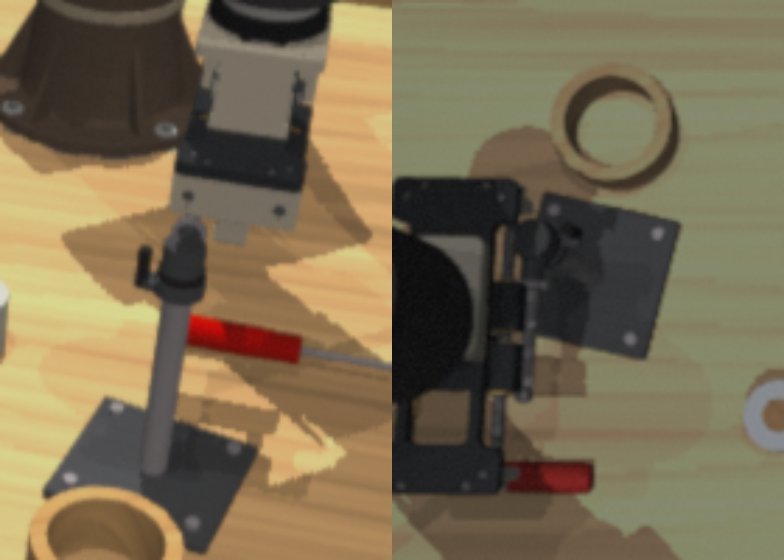

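{"api": "arm_command", "payload": {
  "targets": [
    [[0,0,0.0],[0,-4,0],1],
    [[0,0,0],[0,-4,0],1],
    [[0,0,0],[0,-4,0],1],
    [[0,0,0],[0,-3,0],1],
    [[0,0,0],[0,-3,0],1],
    [[0,0,0],[0,-3,0],1]
  ]
}}

```text
t: 2.95
eef_pos: [0.4802, 0.1325, 0.3502]
ee_rot: [-3.14, 0.001, -1.581]
force: [-0.9, 4.0, 1.9]
width: 0.0007
```

```bash
python3 - <<'E'
import numpy as np
def p(f):return np.array([-70*np.cos(f)-14.5*np.sin(f),-70*np.sin(f)+14.5*np.cos(f)])
for k in range(0,18):
    print(round(.1*k,2),p(.1*k).round(1),(p(.1*k+.1)-p(.1*k)).round(1))
E
```

```text
0.0 [-70.   14.5] [-1.1 -7.1]
0.1 [-71.1   7.4] [-0.4 -7.1]
0.2 [-71.5   0.3] [ 0.3 -7.1]
0.3 [-71.2  -6.8] [ 1.  -7.1]
0.4 [-70.1 -13.9] [ 1.7 -6.9]
0.5 [-68.4 -20.8] [ 2.4 -6.7]
0.6 [-66.  -27.6] [ 3.1 -6.4]
0.7 [-62.9 -34. ] [ 3.7 -6.1]
0.8 [-59.2 -40.1] [ 4.3 -5.7]
0.9 [-54.9 -45.8] [ 4.8 -5.2]
1.0 [-50.  -51.1] [ 5.3 -4.7]
1.1 [-44.7 -55.8] [ 5.8 -4.2]
1.2 [-38.9 -60. ] [ 6.2 -3.6]
1.3 [-32.7 -63.6] [ 6.5 -2.9]
1.4 [-26.2 -66.5] [ 6.8 -2.3]
1.5 [-19.4 -68.8] [ 7.  -1.6]
1.6 [-12.4 -70.4] [ 7.1 -0.9]
1.7 [ -5.4 -71.3] [ 7.1 -0.2]
```

{"api": "arm_command", "payload": {
  "targets": [
    [[0,0,0.11],[-0.4,-7.1,0],1],
    [[0,0,0.11],[0.3,-7.1,0],1],
    [[0,0,0.11],[1,-7.1,0],1],
    [[0,0,0.11],[1.7,-6.9,0],1],
    [[0,0,0.11],[2.4,-6.7,0],1],
    [[0,0,0.11],[3.1,-6.4,0],1],
    [[0,0,0.11],[3.7,-6.1,0],1],
    [[0,0,0.11],[4.3,-5.7,0],1]
  ]
}}

```text
t: 3.75
eef_pos: [0.496, 0.0791, 0.3497]
ee_rot: [-3.142, 0.0, -0.696]
force: [-1.5, 2.9, 1.7]
width: 0.0003
```

```bash
python3 - <<'E'
from h import *
for n in("scene","top"):
    im,d=grab_frame(n);np.savez(f"{n}2.npz",im=im,d=d)
    if n=='scene':a=cv2.resize(im[150:350,380:520],None,fx=2.8,fy=2.8)
    else:b=cv2.resize(im[150:350,150:290],None,fx=2.8,fy=2.8)
cv2.imwrite('pics/p2.png',np.hstack([a,b])[:,:,::-1]);s=get_state();print(s['eef_pos'],s['ee_rot'],s['force'])
E
```

```text
[0.49615526 0.07891908 0.34953743] [ 3.14093707e+00  2.25856493e-04 -6.99797610e-01] [-1.15368114  1.87775691  1.38533057]
```

View pics/p2.png

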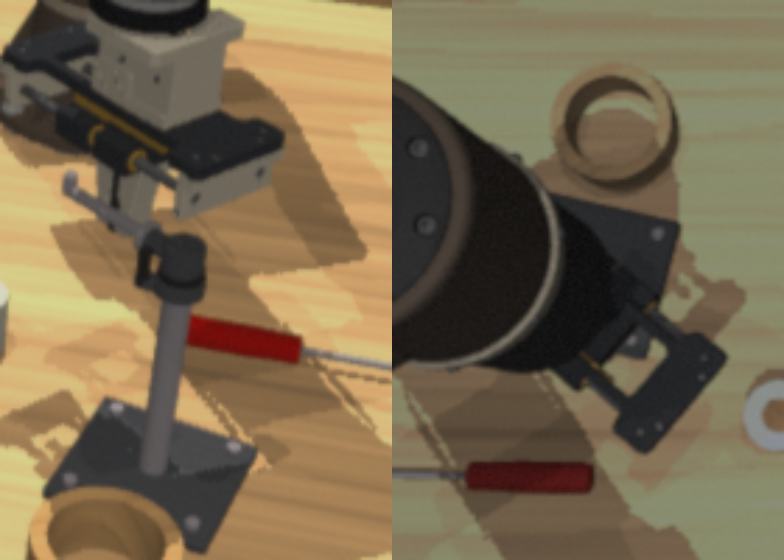

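{"api": "arm_command", "payload": {
  "targets": [
    [[0,0,0.1],[4.8,-5.2,0],1],
    [[0,0,0.1],[5.3,-4.7,0],1],
    [[0,0,0.05],[2.8,-2.2,0],1],
    [[0,0,0.05],[2.9,-2.0,0],1]
  ]
}}

```text
t: 4.25
eef_pos: [0.5115, 0.0653, 0.3494]
ee_rot: [3.141, 0.001, -0.403]
force: [-2.7, 3.7, 1.5]
width: 0.0006
```

{"api": "arm_command", "payload": {
  "targets": [
    [[0,0,0.03],[1.8,-1.1,0],1],
    [[0,0,0.03],[1.9,-1,0],1]
  ]
}}

```text
t: 4.45
eef_pos: [0.515, 0.0631, 0.3493]
ee_rot: [3.141, 0.001, -0.343]
force: [-3.0, 1.8, 2.4]
width: 0.0008
```

{"api": "arm_command", "payload": {
  "targets": [
    [[0,0,0.03],[1.9,-1,0],1],
    [[0,0,0.03],[1.9,-0.9,0],1]
  ]
}}

```text
t: 4.65
eef_pos: [0.5187, 0.0612, 0.3493]
ee_rot: [3.14, 0.002, -0.283]
force: [-2.9, 2.2, 2.5]
width: 0.0006
```

{"api": "arm_command", "payload": {
  "targets": [
    [[0,0,0.03],[2,-0.8,0],1],
    [[0,0,0.03],[2,-0.7,0],1]
  ]
}}

```text
t: 4.85
eef_pos: [0.5222, 0.0596, 0.3491]
ee_rot: [3.14, 0.003, -0.224]
force: [-6.7, 3.1, 4.5]
width: 0.0005
```

{"api": "arm_command", "payload": {
  "targets": [
    [[0,0,0.02],[1.4,-0.5,0],1],
    [[0,0,0.02],[1.4,-0.4,0],1]
  ]
}}

```text
t: 5.05
eef_pos: [0.5242, 0.0588, 0.3488]
ee_rot: [3.14, 0.005, -0.184]
force: [-11.4, 5.2, 6.1]
width: 0.0007
```

```bash
python3 - <<'E'
from h import *
s=get_state();print(s['t'],s['eef_pos'],s['ee_rot'],s['force'],s['moment'])
im,d=grab_frame('scene');np.savez("scene3.npz",im=im,d=d)
cv2.imwrite('pics/p3.png',cv2.resize(im[160:300,340:520],None,fx=4,fy=4)[:,:,::-1])
E
```

```text
5.05 [0.52424434 0.05876937 0.34876027] [ 3.1398238  0.005152  -0.1841398] [-11.40615314   5.20117843   6.1184698 ] [1.73171899 4.12858854 0.13622988]
```

View pics/p3.png

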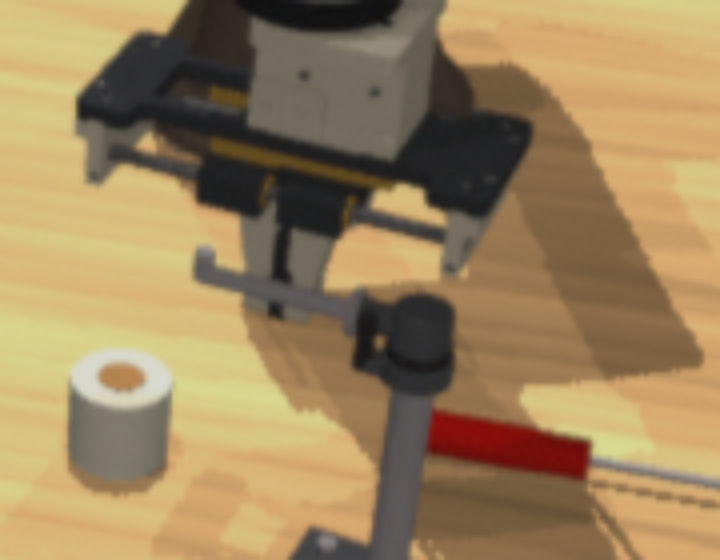

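{"api": "arm_command", "payload": {
  "targets": [
    [[0,0,0],[-0.6,0.2,0],1],
    [[0,0,0],[0,0,0],1],
    [[0,0,0],[0,0,0],1],
    [[0,0,0],[0,0,0],1]
  ]
}}

```text
t: 5.5
eef_pos: [0.5236, 0.0589, 0.3489]
ee_rot: [3.14, 0.005, -0.185]
force: [-9.7, 4.5, 5.3]
width: 0.0006
```

{"api": "arm_command", "payload": {
  "targets": [
    [[0,0,0],[0,0,0],1],
    [[0,0,0],[0,0,0],1],
    [[0,0,0],[0,0,0],1],
    [[0,0,0],[0,0,0],1],
    [[0,0,0],[0,0,0],1],
    [[0,0,0],[0,0,0],1]
  ]
}}

```text
t: 6.1
eef_pos: [0.5237, 0.059, 0.3489]
ee_rot: [3.14, 0.005, -0.185]
force: [-9.2, 3.8, 5.3]
width: 0.0007
```

{"api": "arm_command", "payload": {
  "targets": [
    [[0,0,0],[-2,0.4,0],1],
    [[0,0,0],[-2,0.4,0],1],
    [[0,0,0],[-2,0.4,0],1],
    [[0,0,0],[-2,0.4,0],1],
    [[0,0,0],[0,0,0],1]
  ]
}}

```text
t: 6.6
eef_pos: [0.5175, 0.0607, 0.3497]
ee_rot: [3.142, -0.0, -0.181]
force: [-0.8, 0.2, 0.2]
width: 0.0004
```

```bash
python3 - <<'E'
from h import *
s=get_state();print(s['t'],s['eef_pos'],s['ee_rot'],s['force'],s['moment'])
im,d=grab_frame('scene');np.savez("scene4.npz",im=im,d=d)
P=cloud('scene',d);X,Y,Z=[P[...,i] for i in range(3)]
m=(d>0)&(X>.5)&(X<.6)&(Y>0)&(Y<.15)&(Z>.18)&(Z<.215)
p=P[m];q=p[p[:,1]<.085];print(len(q))
print(np.polyfit(q[:,1],q[:,0],1))
o=np.load('scene3.npz');P=cloud('scene',o['d']);X,Y,Z=[P[...,i] for i in range(3)]
m=(o['d']>0)&(X>.5)&(X<.6)&(Y>0)&(Y<.15)&(Z>.18)&(Z<.215);q=P[m];q=q[q[:,1]<.085];print(np.polyfit(q[:,1],q[:,0],1))
cv2.imwrite('pics/p4.png',cv2.resize(im[160:300,340:520],None,fx=4,fy=4)[:,:,::-1])
E
```

```text
6.6 [0.51749547 0.06073103 0.34966728] [ 3.14158605e+00 -3.25618871e-04 -1.81423711e-01] [-0.83568115  0.21000179  0.19186278] [-0.01306434  0.11019317  0.02195401]
435
[0.0515016  0.52823315]
[0.05034282 0.53364155]
```

View pics/p4.png

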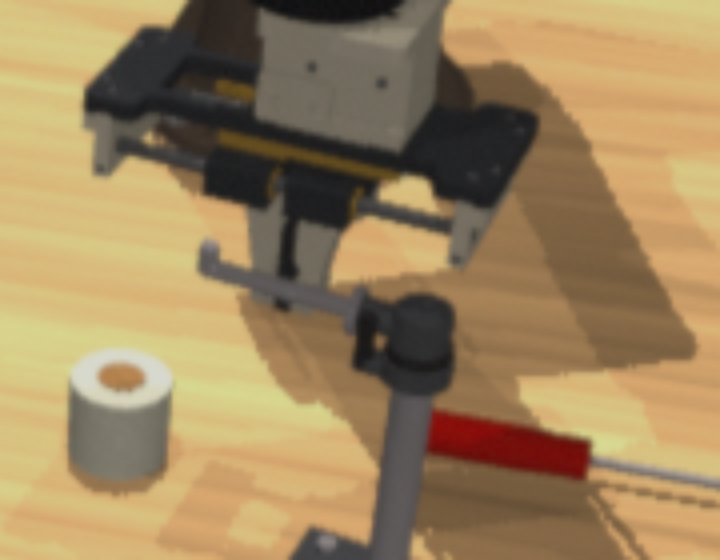

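{"api": "arm_command", "payload": {
  "targets": [
    [[0,0,0],[2,-0.4,0],1],
    [[0,0,0],[2.3,-0.4,0],1],
    [[0,0,0],[0,0,0],1],
    [[0,0,0],[0,0,0],1]
  ]
}}

```text
t: 7.05
eef_pos: [0.5215, 0.0598, 0.3493]
ee_rot: [3.141, 0.001, -0.181]
force: [-4.9, 0.5, 1.5]
width: 0.0005
```

{"api": "arm_command", "payload": {
  "targets": [
    [[0,0,0],[1,-0.2,0],1],
    [[0,0,0],[0,0,0],1],
    [[0,0,0],[0,0,0],1],
    [[0,0,0],[0,0,0],1],
    [[0,0,0],[0,0,0],1],
    [[0,0,0],[0,0,0],1]
  ]
}}

```text
t: 7.65
eef_pos: [0.5222, 0.0597, 0.3493]
ee_rot: [3.141, 0.002, -0.181]
force: [-5.6, 1.7, 1.5]
width: 0.0002
```

{"api": "arm_command", "payload": {
  "targets": [
    [[0,0,0],[0.4,-0.1,0],1],
    [[0,0,0],[0,0,0],1],
    [[0,0,0],[0,0,0],1],
    [[0,0,0],[0,0,0],1],
    [[0,0,0],[0,0,0],1],
    [[0,0,0],[0,0,0],1]
  ]
}}

```text
t: 8.25
eef_pos: [0.5225, 0.0596, 0.3492]
ee_rot: [3.141, 0.002, -0.181]
force: [-7.3, 2.3, 2.1]
width: 0.0004
```

{"api": "arm_command", "payload": {
  "targets": [
    [[0,0,0],[0.6,-0.1,0],1],
    [[0,0,0],[0,0,0],1],
    [[0,0,0],[0,0,0],1],
    [[0,0,0],[0,0,0],1],
    [[0,0,0],[0,0,0],1],
    [[0,0,0],[0,0,0],1],
    [[0,0,0],[0,0,0],1]
  ]
}}

```text
t: 8.95
eef_pos: [0.5229, 0.0595, 0.3491]
ee_rot: [3.141, 0.003, -0.181]
force: [-8.5, 3.5, 2.1]
width: 0.0003
```

{"api": "arm_command", "payload": {
  "targets": [
    [[0,0,0],[-3,0.5,0],1],
    [[0,0,0],[-15,3,0],1],
    [[0,0,0],[0,0,30],1],
    [[0,0,0],[0,0,30],1],
    [[0,0,0.06],[0,-45,10],0],
    [[0,0,0.06],[5,-48,10],0],
    [[0,0,0.06],[10,-48,0],0],
    [[0,0,0.06],[15,-45,0],0]
  ]
}}

```text
t: 9.75
eef_pos: [0.5352, -0.1245, 0.4312]
ee_rot: [3.141, -0.004, 0.063]
force: [1.7, 1.0, 0.4]
width: 0.0272
```

{"api": "arm_command", "payload": {
  "targets": [
    [[0,0,0.07],[15,-45,0],0],
    [[0,0,0],[15,-45,0],0],
    [[0,0,0],[10,-45,0],0],
    [[0,0,0],[10,-45,0],0],
    [[0,0,0],[0,0,0],0],
    [[0,0,0],[0,0,0],0]
  ]
}}

```text
t: 10.35
eef_pos: [0.5856, -0.3038, 0.4291]
ee_rot: [3.141, 0.0, 0.127]
force: [-0.1, 0.6, -0.3]
width: 0.0749
```

```bash
python3 - <<'E'
from h import *
s=get_state();print(s['t'],s['eef_pos'],s['ee_rot'],s['width'],s['q'].round(2),s['force'].round(2))
im,d=grab_frame('wrist');cv2.imwrite('pics/w2.png',im[:,:,::-1]);np.savez('w2.npz',im=im,d=d)
for n in("scene","top"):
    im,d=grab_frame(n);np.savez(f"{n}5.npz",im=im,d=d)
    if n=='scene':a=cv2.resize(im[150:350,350:490],None,fx=2.8,fy=2.8)
    else:b=cv2.resize(im[150:350,150:290],None,fx=2.8,fy=2.8)
    P=cloud(n,d);X,Y,Z=[P[...,i] for i in range(3)]
    m=(d>0)&(X>.49)&(X<.6)&(Y>0)&(Y<.15)&(Z>.18)&(Z<.215)
    p=P[m];q=p[p[:,1]<.085];f=np.polyfit(q[:,1],q[:,0],1);print(n,len(q),f,'x at y=.05',np.polyval(f,.05),'at .124',np.polyval(f,.124),'ymin',np.percentile(q[:,1],[0,1]))
    q=p[(p[:,1]>.1)&(p[:,2]>.195)];print((q.min(0)).round(3),q.max(0).round(3))
cv2.imwrite('pics/p5.png',np.hstack([a,b])[:,:,::-1])
E
```

```text
10.35 [ 0.585597   -0.30379429  0.42909481] [3.14144669e+00 3.22815069e-04 1.26938715e-01] 0.07493591319464114 [-0.18  0.32  0.01  0.   -1.26  1.88] [-0.07  0.58 -0.29]
scene 209 [0.22391288 0.52538014] x at y=.05 0.5365757857925262 at .124 0.5531453390198406 ymin [0.01774037 0.0181418 ]
[0.537 0.1   0.195] [0.566 0.139 0.204]Traceback (most recent call last):
  File "<stdin>", line 10, in <module>
    raise TypeError("expected non-empty vector for x")
TypeError: expected non-empty vector for x
```

View pics/w2.png

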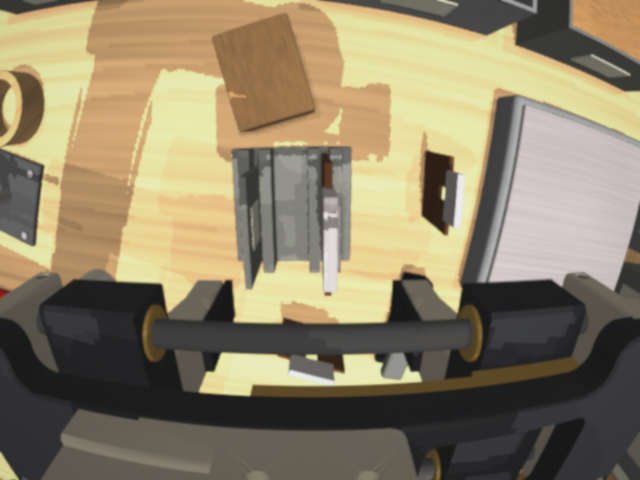

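```bash
cat >> h.py <<'E'
def wcloud(d,c):
    K=c['mtx'];M=R.from_euler('xyz',c['orientation']).as_matrix();v,u=np.mgrid[:480,:640]
    a=(u-K[0,2])/K[0,0];b=(v-K[1,2])/K[1,1];r=np.hypot(a,b)+1e-9
    t=np.tan(np.minimum(r,1.4));q=np.stack([a/r*t,b/r*t,np.ones_like(r)],-1)*d[...,None]
    return q@M.T+np.array(c['eye'])
E
python3 - <<'E'
from h import *
w=np.load('w2.npz');d=w['d'];P=wcloud(d,camera_params('wrist'));X,Y,Z=[P[...,i] for i in range(3)]
for u,v in[(330,240),(332,290),(330,200),(327,165),(290,200),(345,200),(450,110)]:print(u,v,P[v,u].round(3),w['im'][v,u])
m=(d>0)&(X>.5)&(X<.68)&(Y>-.36)&(Y<-.27)&(Z>.155)&(Z<.18)
q=P[m];print(len(q),q.min(0).round(4),q.max(0).round(4),np.median(q[:,2]))
r=cv2.minAreaRect((q[:,:2]*1000).astype(np.float32));print(r)
vv,uu=np.where(m);print(uu.min(),uu.max(),vv.min(),vv.max())
m=(d>0)&(X>.48)&(X<.7)&(Y>-.36)&(Y<-.2)&(Z>.03)&(Z<.055)
q=P[m];r=cv2.minAreaRect((q[:,:2]*1000).astype(np.float32));print('rack',r)
a=np.load('scene5.npz')['im']
s=grab_frame('scene')[0]
cv2.imwrite('pics/p5.png',np.hstack([cv2.resize(a[180:300,340:480],None,fx=3,fy=3),cv2.resize(w['im'][130:310,220:370],None,fx=2,fy=2)])[:,:,::-1])
E
```

```text
330 240 [ 0.59  -0.315  0.164] [225 220 217]
332 290 [ 0.552 -0.322  0.163] [226 220 216]
330 200 [ 0.618 -0.311  0.165] [187 180 176]
327 165 [ 0.637 -0.307  0.129] [91 58 37]
290 200 [ 0.584 -0.279  0.011] [137 136 129]
345 200 [ 0.591 -0.338  0.01 ] [141 140 132]
450 110 [ 0.711 -0.444 -0.002] [232 228 165]
1438 [ 0.5507 -0.3248  0.155 ] [ 0.6206 -0.306   0.1661] 0.16367700790166423
((585.5264892578125, -315.67596435546875), (70.25064849853516, 10.244946479797363), 7.891329288482666)
323 338 194 291
rack ((595.5679321289062, -278.1551818847656), (168.0653839111328, 104.07659912109375), 8.320122718811035)
```

View pics/p5.png

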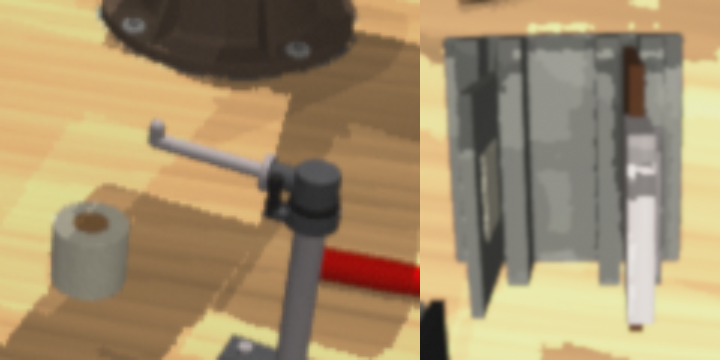

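{"api": "arm_command", "payload": {
  "targets": [
    [[0,0,0.011],[0,-11.9,-30],0],
    [[0,0,0],[0,0,-35],0],
    [[0,0,0],[0,0,-35],0],
    [[0,0,0],[0,0,-17],0],
    [[0,0,0],[0,0,0],0],
    [[0,0,0],[0,0,0],0]
  ],
  "squeeze": 15
}}

```text
t: 11.15
eef_pos: [0.5864, -0.3141, 0.3138]
ee_rot: [3.141, -0.001, 0.142]
force: [-0.2, -0.6, 0.4]
width: 0.0874
```

```bash
python3 - <<'E'
from h import *
s=get_state();print(s['t'],s['eef_pos'],s['ee_rot'],s['width'],s['force'].round(2))
c=camera_params('wrist')
im,d=grab_frame('wrist');cv2.imwrite('pics/w3.png',im[:,:,::-1])
P=wcloud(d,c);X,Y,Z=[P[...,i] for i in range(3)]
m=(d>0)&(X>.5)&(X<.68)&(Y>-.36)&(Y<-.29)&(Z>.155)&(Z<.18)&(im.mean(2)>150)
q=P[m];print(cv2.minAreaRect((q[:,:2]*1000).astype(np.float32)))
E
```

```text
11.15 [ 0.58637371 -0.31414045  0.31375757] [ 3.14079789e+00 -7.46444086e-04  1.41708189e-01] 0.08741768129233059 [-0.19 -0.61  0.44]
((588.2215576171875, -317.3724365234375), (62.179561614990234, 9.737372398376465), 7.533053398132324)
```

View pics/w3.png

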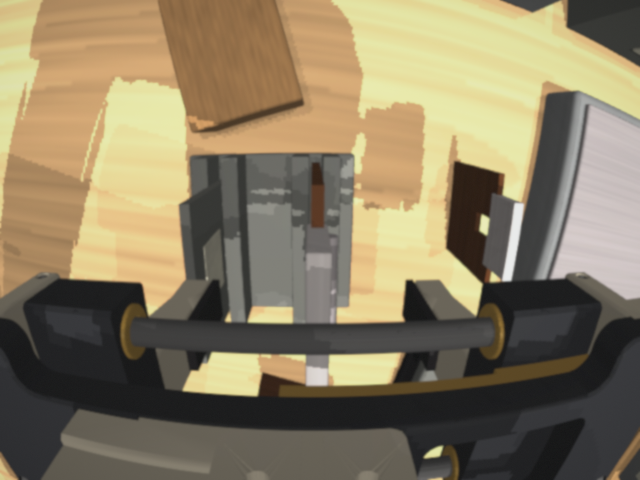

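{"api": "arm_command", "payload": {
  "targets": [
    [[0,0,0],[-0.5,-2,-1.5],0.4],
    [[0,0,0],[0,0,0],0.7],
    [[0,0,0],[0,0,0],0.85],
    [[0,0,0],[0,0,0],1],
    [[0,0,0],[0,0,0],1],
    [[0,0,0],[0,0,0],1],
    [[0,0,0],[0,0,0],1],
    [[0,0,0],[0,0,0],1]
  ],
  "squeeze": 25
}}

```text
t: 12.0
eef_pos: [0.5854, -0.3169, 0.3111]
ee_rot: [-3.142, 0.0, 0.14]
force: [0.2, -0.1, 0.0]
width: 0.0295
```

{"api": "arm_command", "payload": {
  "targets": [
    [[0,0,0],[0,0,0],1],
    [[0,0,0],[0,0,0],1],
    [[0,0,0],[0,0,0],1]
  ]
}}

```text
t: 12.3
eef_pos: [0.5854, -0.3169, 0.3111]
ee_rot: [-3.142, 0.0, 0.14]
force: [0.2, 0.9, 0.9]
width: 0.01
```

{"api": "arm_command", "payload": {
  "targets": [
    [[0,0,0],[0,0,0],1],
    [[0,0,0],[0,0,5],1],
    [[0,0,0],[0,0,10],1],
    [[0,0,0],[0,0,20],1],
    [[0,0,0],[0,0,20],1],
    [[0,0,0],[0,0,20],1],
    [[0,0,0],[0,0,16],1],
    [[0,0,0],[0,0,0],1]
  ]
}}

```text
t: 13.1
eef_pos: [0.5858, -0.3171, 0.4057]
ee_rot: [3.139, -0.005, 0.14]
force: [1.0, 1.8, -2.3]
width: 0.0102
```

```bash
python3 - <<'E'
from h import *
s=get_state();print(s['t'],s['eef_pos'],s['ee_rot'],s['width'],s['force'].round(2),s['moment'].round(3))
c=camera_params('wrist')
o=[]
im,d=grab_frame('wrist');np.savez('w4.npz',im=im,d=d);o.append(cv2.resize(im,(400,300)))
for n in("scene","top"):
    im,d=grab_frame(n);np.savez(f"{n}6.npz",im=im,d=d);o.append(im)
    P=cloud(n,d);X,Y,Z=[P[...,i] for i in range(3)]
    if n=='top':
        m=(d>0)&(X>.4)&(X<.6)&(Y>-.02)&(Y<.15)&(Z>.18)&(Z<.215)
        p=P[m];q=p[p[:,1]<.085];f=np.polyfit(q[:,1],q[:,0],1);print(n,len(q),f,'x at .124',np.polyval(f,.124),'ymin',np.percentile(q[:,1],[0,1]))
        q=p[(p[:,1]>.1)&(p[:,2]>.195)];print((q.min(0)).round(3),q.max(0).round(3))
cv2.imwrite('pics/p6.png',np.hstack([o[0],cv2.resize(o[1][100:340,140:460],(400,300))])[:,:,::-1])
cv2.imwrite('pics/p6b.png',cv2.resize(o[2][150:330,150:450],None,fx=2.5,fy=2.5)[:,:,::-1])
E
```

```text
13.1 [ 0.58578254 -0.31713084  0.40572673] [ 3.13907598 -0.00461181  0.14047885] 0.010231766072228494 [ 0.98  1.82 -2.29] [-0.089  0.05  -0.034]
top 79 [0.1855458  0.52387713] x at .124 0.5468848092964752 ymin [0.05566176 0.05572652]
[0.536 0.1   0.195] [0.562 0.139 0.204]
```

View pics/p6.png

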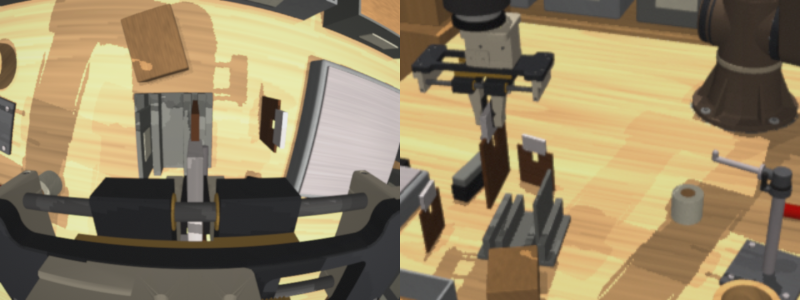

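View pics/p6b.png

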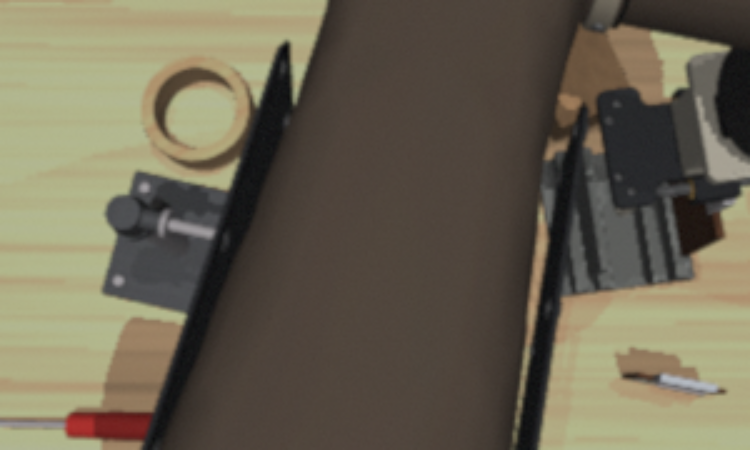

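```bash
python3 - <<'E'
from h import *
def line(n,f,ylo,yhi,tag):
    d=f['d'];P=cloud(n,d);X,Y,Z=[P[...,i] for i in range(3)]
    m=(d>0)&(X>.48)&(X<.6)&(Y>ylo)&(Y<yhi)&(Z>.176)&(Z<.2145)
    v,u=np.where(m);c=cam(n);pts=[]
    ax=u if np.ptp(u)>np.ptp(v) else v; ot=v if ax is u else u
    for k in np.unique(ax):
        w=ot[ax==k]; a,b=(k,(w.min()+w.max())/2) if ax is u else ((w.min()+w.max())/2,k)
        pts.append(list(onz(n,a,b,.190)[:2])+[np.ptp(w)+1])
    p=np.array(pts);print(tag,n,len(p),'thick px',p[:,2]);return p[:,:2]
for tag in '56':
    f=np.load(f'scene{tag}.npz');p=line('scene',f,.03,.078,tag)
    g=np.polyfit(p[:,1],p[:,0],1);print(' fit',g,'ang',np.arctan(g[0]),'x@.05',np.polyval(g,.05),'x@.124',np.polyval(g,.124),'res',np.std(p[:,0]-np.polyval(g,p[:,1])))
f=np.load('top6.npz');p=line('top',f,.058,.08,6);g=np.polyfit(p[:,1],p[:,0],1);print(' fit',g,np.polyval(g,[.05,.124]))
# tip
f=np.load('scene6.npz');im=f['im'];cv2.imwrite('pics/tip.png',cv2.resize(im[200:270,380:470],None,fx=8,fy=8,interpolation=0)[:,:,::-1])
# turret top centre
for n in('top','scene'):
    f=np.load(n+'6.npz');P=cloud(n,f['d']);X,Y,Z=[P[...,i] for i in range(3)]
    m=(X>.53)&(X<.575)&(Y>.107)&(Y<.15)&(Z>.199)&(Z<.21);v,u=np.where(m)
    r=cv2.minEnclosingCircle(np.stack([u,v],1).astype(np.float32));print(n,'turret',r,onz(n,*r[0],.202),(u.min()+u.max())/2,(v.min()+v.max())/2, onz(n,(u.min()+u.max())/2,(v.min()+v.max())/2,.202))
E
```

```text
5 scene 25 thick px [5. 6. 5. 5. 6. 5. 5. 6. 6. 5. 6. 6. 5. 5. 6. 6. 5. 6. 6. 5. 5. 6. 6. 5.
 3.]
 fit [0.19420979 0.5228428 ] ang 0.1918219034988774 x@.05 0.5325532939000913 x@.124 0.5469248185052752 res 0.0009578694147519247
6 scene 25 thick px [5. 6. 5. 5. 6. 5. 5. 6. 6. 5. 6. 6. 5. 5. 6. 6. 5. 6. 6. 5. 5. 6. 6. 5.
 2.]
 fit [0.20156384 0.52251049] ang 0.19889879927372228 x@.05 0.5325886789468073 x@.124 0.5475044031322661 res 0.0007458806884356791
6 top 11 thick px [5. 5. 5. 6. 5. 5. 5. 6. 5. 5. 5.]
 fit [0.2312093  0.52067453] [0.53223499 0.54934448]
top turret ((198.1666717529297, 234.5), 7.090780735015869) [0.54903206 0.12385809 0.202     ] 198.5 234.5 [0.5490358  0.12322799 0.202     ]
scene turret ((444.5, 237.5), 8.860122680664062) [0.55455223 0.12328377 0.202     ] 444.5 237.5 [0.55455223 0.12328377 0.202     ]
```

View pics/tip.png

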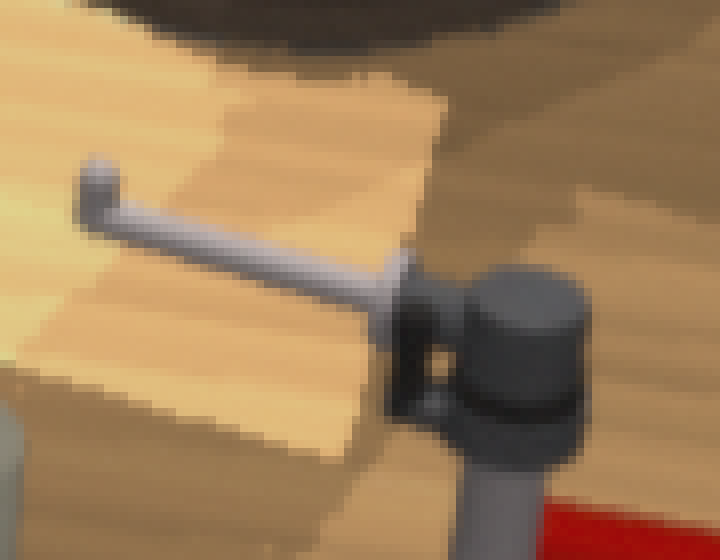

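```bash
python3 - <<'E'
from h import *
s=get_state();print(s['t'],s['eef_pos'],s['ee_rot'])
T=s['eef_pos']
print('tip',onz('scene',392,227,.190),'tiptop',onz('scene',392.2,221.5,.205))
f=np.load('w4.npz');c=camera_params('wrist');d=f['d'];im=f['im'];P=wcloud(d,c);X,Y,Z=[P[...,i] for i in range(3)]
m=(d>0)&(X>.5)&(X<.68)&(Y>-.345)&(Y<-.29)&(Z>.25)&(Z<.27)&(np.abs(X-.585)>.012);q=P[m]
print('clip top',len(q),q.min(0).round(4),q.max(0).round(4),np.median(q[:,2]))
r=q[q[:,0]>.6];g=np.polyfit(r[:,0],r[:,1],1);print(g)
f=np.load('scene6.npz');d=f['d'];P=cloud('scene',d);X,Y,Z=[P[...,i] for i in range(3)]
Rb=R.from_euler('z',.14).as_matrix()
L=(P-np.array([.5855,-.317,0]))@Rb
m=(d>0)&(np.abs(L[...,0])<.065)&(np.abs(L[...,1])<.012)&(Z>.09)&(Z<.27)
q=L[m];print('board',len(q),np.percentile(q,[0,1,99,100],axis=0).round(4))
for z0 in np.arange(.1,.27,.02):
    k=q[(q[:,2]>z0)&(q[:,2]<z0+.02)]
    if len(k):print(z0.round(2),len(k),k[:,0].min().round(4),k[:,0].max().round(4),np.median(k[:,1]).round(4),k[:,1].max().round(4))
a=f['im'];cv2.imwrite('pics/b6.png',cv2.resize(a[170:280,190:270],None,fx=7,fy=5,interpolation=0)[:,:,::-1])
E
```

```text
13.25 [ 0.58503698 -0.31668851  0.40144   ] [-3.14079296e+00  7.03522157e-04  1.40036587e-01]
tip [0.52910722 0.02283085 0.19      ] tiptop [0.53340891 0.02298322 0.205     ]
clip top 2288 [ 0.5578 -0.3283  0.25  ] [ 0.6195 -0.308   0.2686] 0.25297792489696447
[ 0.11801495 -0.38595431]
board 1424 [[-0.0591 -0.0118  0.1011]
 [-0.0537 -0.0087  0.1052]
 [ 0.0561  0.0101  0.2676]
 [ 0.0579  0.0119  0.2698]]
0.1 145 -0.0554 0.0554 0.002 0.0036
0.12 188 -0.0559 0.0576 0.0021 0.004
0.14 191 -0.0591 0.0579 0.0021 0.0038
0.16 197 -0.0562 0.0565 0.0021 0.0046
0.18 203 -0.0574 0.0578 0.002 0.0038
0.2 142 -0.0315 0.0562 0.0021 0.0059
0.22 130 0.0046 0.055 0.0034 0.0119
0.24 172 -0.0133 0.0388 0.0024 0.0115
0.26 56 -0.0092 0.0149 -0.0051 0.0118
```

View pics/b6.png

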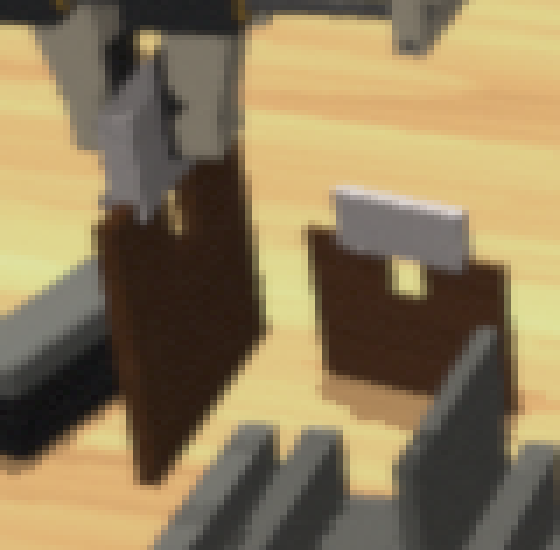

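{"api": "arm_command", "payload": {
  "targets": [
    [[0,0,0],[0,0,16],1],
    [[0,0,0],[0,5,15],1],
    [[0,0,-0.04],[-8,30,0],1],
    [[0,0,-0.06],[-10,40,0],1],
    [[0,0,-0.06],[-10,40,0],1],
    [[0,0,-0.06],[-10,40,0],1],
    [[0,0,-0.06],[-10,40,0],1],
    [[0,0,-0.04],[-9,40,0],1]
  ]
}}

```text
t: 14.05
eef_pos: [0.5275, -0.0803, 0.4333]
ee_rot: [-3.141, -0.0, -0.182]
force: [0.9, 0.3, -1.4]
width: 0.0099
```

{"api": "arm_command", "payload": {
  "targets": [
    [[0,0,-0.037],[-9.5,35,0],1],
    [[0,0,0],[0,20,-10],1],
    [[0,0,0],[0,10,-10],1],
    [[0,0,0],[0,3,-10],1],
    [[0,0,0],[0,0,0],1],
    [[0,0,0],[0,0,0],1],
    [[0,0,0],[0,0,0],1]
  ]
}}

```text
t: 14.75
eef_pos: [0.5192, -0.0146, 0.4034]
ee_rot: [3.141, -0.0, -0.218]
force: [0.1, 0.4, -2.7]
width: 0.0099
```

```bash
cat > look.py <<'E'
from h import *
import sys
k=sys.argv[1]
s=get_state();print(s['t'],s['eef_pos'],s['ee_rot'],s['width'],s['force'].round(2))
a,d=grab_frame('scene');np.savez(f'scene{k}.npz',im=a,d=d)
cv2.imwrite(f'pics/s{k}.png',cv2.resize(a[150:300,330:490],None,fx=4.5,fy=4,interpolation=2)[:,:,::-1])
E
python3 look.py 7
```

```text
14.75 [ 0.51915178 -0.01464325  0.40336169] [ 3.14137506e+00 -1.82972170e-04 -2.17879235e-01] 0.009885672267923579 [ 0.13  0.44 -2.71]
```

View pics/s7.png

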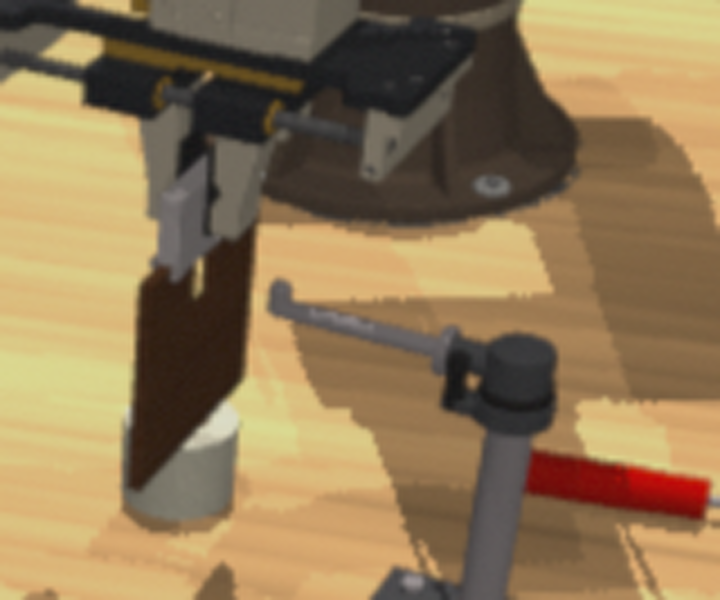

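```bash
python3 - <<'E'
from h import *
K,e,M=cam('scene')
def pj(p):
    q=M.T@(np.array(p)-e);return (K[0,0]*q[0]/q[2]+K[0,2],K[1,1]*q[1]/q[2]+K[1,2])
T=np.array([.51915,-.01464,.40336]);yaw=-.218
Rb=R.from_euler('z',yaw).as_matrix()
zs=.120+T[2]-.3111;print('slot z',zs)
def bp(x,y,z):return np.array([T[0],T[1],zs])+Rb@np.array([x,y,z])
im=np.load('scene7.npz')['im'];x0,y0,fx=330,150,5
big=cv2.resize(im[150:270,330:460],None,fx=fx,fy=fx,interpolation=2).copy()
def dr(pts,col,closed=True):
    a=np.array([pj(p) for p in pts]);a=((a+.5-[x0,y0])*fx).astype(int)
    cv2.polylines(big,[a.reshape(-1,1,2)],closed,col,1)
dr([bp(-.055,3e-3,.0),bp(.055,.003,.0),bp(.055,.003,-.110),bp(-.055,.003,-.110)],(255,0,0))
dr([bp(-.01,3e-3,0),bp(.01,.003,0),bp(.01,.003,-.032),bp(-.01,.003,-.032)],(0,255,0))
dr([bp(-.035,5e-3,0),bp(.035,.005,0),bp(.035,.005,.044),bp(-.035,.005,.044)],(0,255,255))
u=np.array([-.2153,-.9765,0]);A=np.array([.5324,.05,.19])-u*.0753;print('axis',A)
dr([A,A+.106*u,A+.106*u+[0,0,.015]],(255,0,255),False)
cv2.imwrite('pics/ov7.png',big[:,:,::-1])
E
```

```text
slot z 0.21226000000000006
axis [0.54861209 0.12353045 0.19      ]
```

View pics/ov7.png

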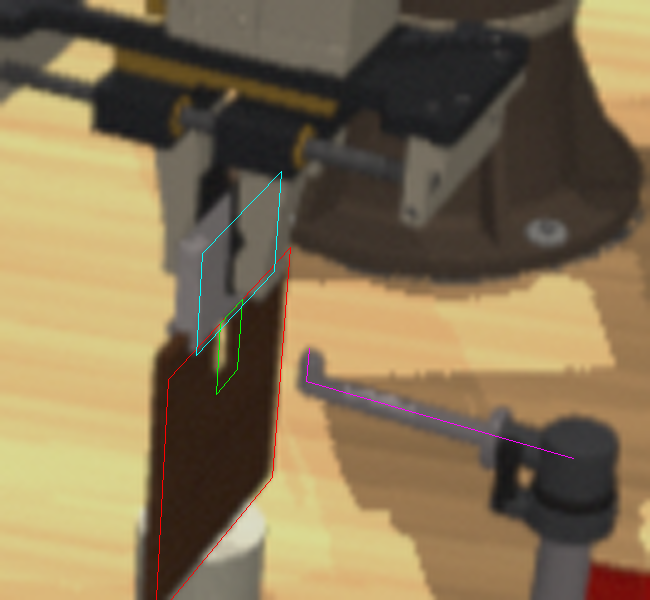

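{"api": "arm_command", "payload": {
  "targets": [
    [[0,0,0.013],[1.4,6,-0.5],1],
    [[0,0,0],[1.2,6,-0.5],1],
    [[0,0,0],[1.2,6,0],1],
    [[0,0,0],[1.0,5,0],1],
    [[0,0,0],[0,0,0],1]
  ]
}}

```text
t: 15.3
eef_pos: [0.5239, 0.0099, 0.4022]
ee_rot: [-3.142, -0.0, -0.203]
force: [-0.0, 0.4, -2.8]
width: 0.0096
```

```bash
python3 look.py 8
```

```text
15.3 [0.52386315 0.00994169 0.40216723] [-3.14151202e+00 -1.08838758e-04 -2.02897090e-01] 0.009626468842857066 [-0.05  0.42 -2.78]
```

View pics/s8.png

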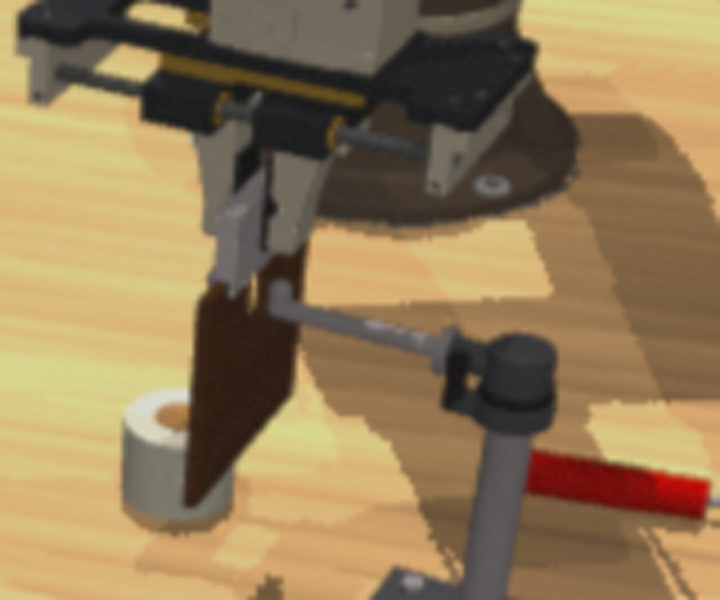

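```bash
cat > ov.py <<'E'
from h import *
import sys
k=sys.argv[1];T=np.array(eval(sys.argv[2]));yaw=float(sys.argv[3])
K,e,M=cam('scene')
def pj(p):
    q=M.T@(np.array(p)-e);return (K[0,0]*q[0]/q[2]+K[0,2],K[1,1]*q[1]/q[2]+K[1,2])
Rb=R.from_euler('z',yaw).as_matrix();zs=.120+T[2]-.3111
def bp(x,y,z):return np.array([T[0],T[1],0])+Rb@np.array([x,y,0])+[0,0,z]
im=np.load(f'scene{k}.npz')['im'];x0,y0,fx=370,190,8
big=cv2.resize(im[190:260,370:460],None,fx=fx,fy=fx,interpolation=2).copy()
def dr(pts,col,closed=True):
    a=np.array([pj(p) for p in pts]);a=((a+.5-[x0,y0])*fx).astype(int)
    cv2.polylines(big,[a.reshape(-1,1,2)],closed,col,1)
for y in(.003,-.003):dr([bp(-.01,y,zs),bp(.01,y,zs),bp(.01,y,zs-.032),bp(-.01,y,zs-.032)],(0,255,0))
for x in(-.005,.005):dr([bp(x,0,.19),bp(x,.1,.19)],(255,0,255),False)
dr([bp(0,0,.195),bp(0,.1,.195)],(255,255,0),False);dr([bp(0,0,.185),bp(0,.1,.185)],(255,255,0),False)
cv2.imwrite(f'pics/ov{k}.png',big[:,:,::-1])
E
python3 ov.py 8 '[.52386,.00994,.40217]' -.203
```

```text
(no output)
```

View pics/ov8.png

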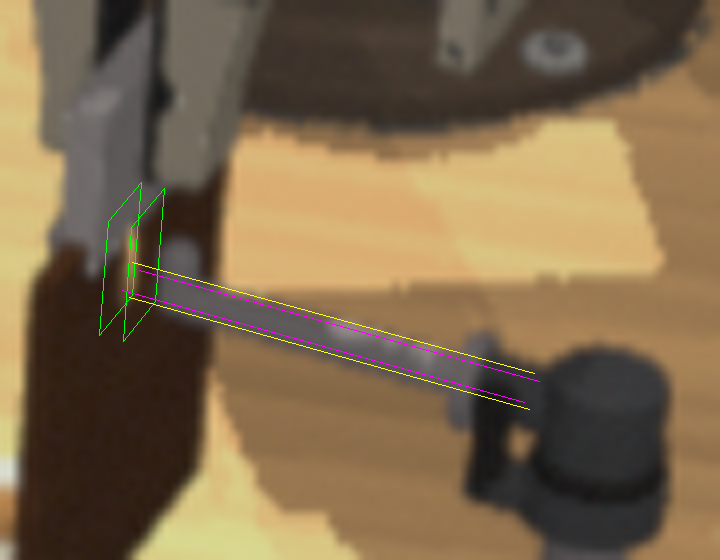

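{"api": "arm_command", "payload": {
  "targets": [
    [[0,0,0],[0.8,4,0],1],
    [[0,0,0],[0.8,4,0],1],
    [[0,0,0],[0,0,0],1]
  ]
}}

```text
t: 15.65
eef_pos: [0.5254, 0.0175, 0.4022]
ee_rot: [-3.142, -0.0, -0.203]
force: [-0.3, -0.5, -2.2]
width: 0.0102
```

{"api": "arm_command", "payload": {
  "targets": [
    [[0,0,0],[0.6,3,0],1],
    [[0,0,0],[0.6,3,0],1],
    [[0,0,0],[0,0,0],1]
  ]
}}

```text
t: 15.95
eef_pos: [0.5266, 0.0234, 0.4021]
ee_rot: [-3.142, -0.0, -0.204]
force: [-0.3, 0.1, -2.4]
width: 0.0099
```

{"api": "arm_command", "payload": {
  "targets": [
    [[0,0,0],[0.8,4,0],1],
    [[0,0,0],[0.8,4,0],1],
    [[0,0,0],[0,0,0],1]
  ]
}}

```text
t: 16.25
eef_pos: [0.5282, 0.0316, 0.4021]
ee_rot: [-3.142, -0.0, -0.203]
force: [-0.2, 0.8, -2.2]
width: 0.0098
```

```bash
python3 look.py 9; python3 - <<'E'
from h import *
im,d=grab_frame('wrist');cv2.imwrite('pics/w9.png',im[:,:,::-1])
E
```

```text
16.25 [0.52820861 0.03159612 0.40214062] [-3.14152797e+00 -7.80259762e-05 -2.03413533e-01] 0.009782940016593087 [-0.2   0.77 -2.22]
```

View pics/s9.png

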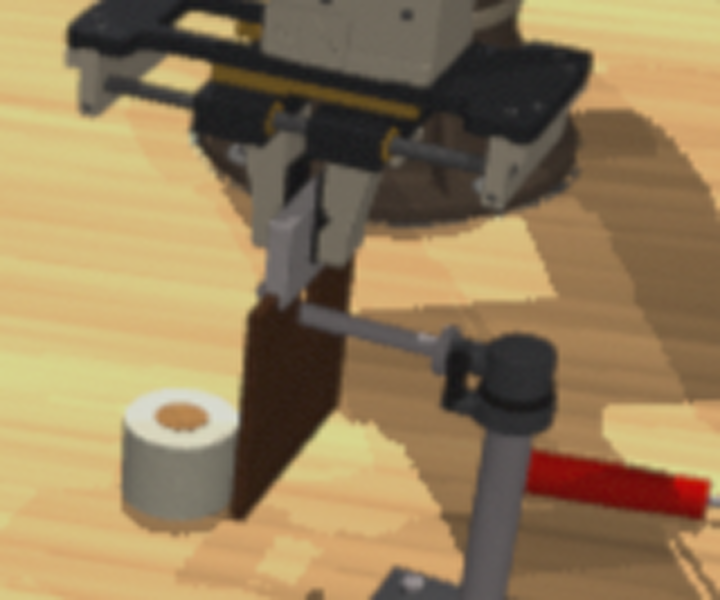

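View pics/w9.png

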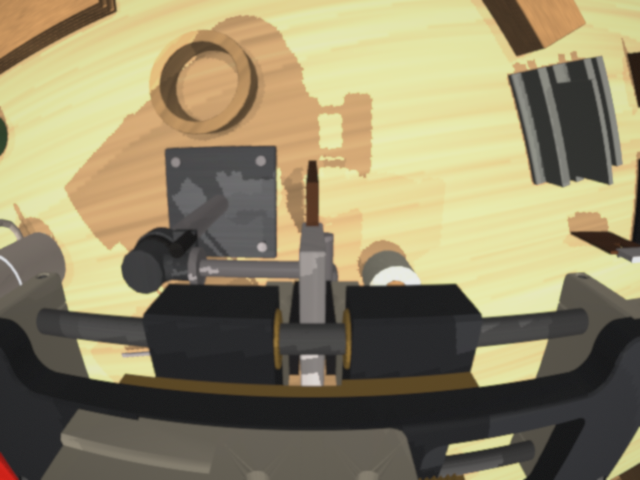

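{"api": "arm_command", "payload": {
  "targets": [
    [[0,0,0],[1.2,6,0],1],
    [[0,0,0],[1.2,6,0],1],
    [[0,0,0],[1.2,6,0],1],
    [[0,0,0],[1.2,6,0],1],
    [[0,0,0],[0,0,0],1]
  ]
}}

```text
t: 16.85
eef_pos: [0.5331, 0.056, 0.4021]
ee_rot: [-3.142, -0.0, -0.203]
force: [0.2, -0.3, -2.1]
width: 0.0098
```

{"api": "arm_command", "payload": {
  "targets": [
    [[0,0,0],[1.2,6,0],1],
    [[0,0,0],[1.2,6,0],1],
    [[0,0,0],[1.2,6,0],1],
    [[0,0,0],[0.8,4,0],1],
    [[0,0,0],[0,0,0],1]
  ]
}}

```text
t: 17.35
eef_pos: [0.5374, 0.0777, 0.4021]
ee_rot: [3.142, 0.0, -0.203]
force: [-0.4, -0.5, -2.6]
width: 0.0101
```

```bash
python3 look.py 10; python3 - <<'E'
from h import *
c=camera_params('wrist');im,d=grab_frame('wrist');cv2.imwrite('pics/w10.png',im[:,:,::-1])
E
```

```text
17.35 [0.53740588 0.07770809 0.40208374] [ 3.14156238e+00  5.07265714e-05 -2.03196568e-01] 0.01009382073569975 [-0.41 -0.45 -2.65]
```

View pics/s10.png

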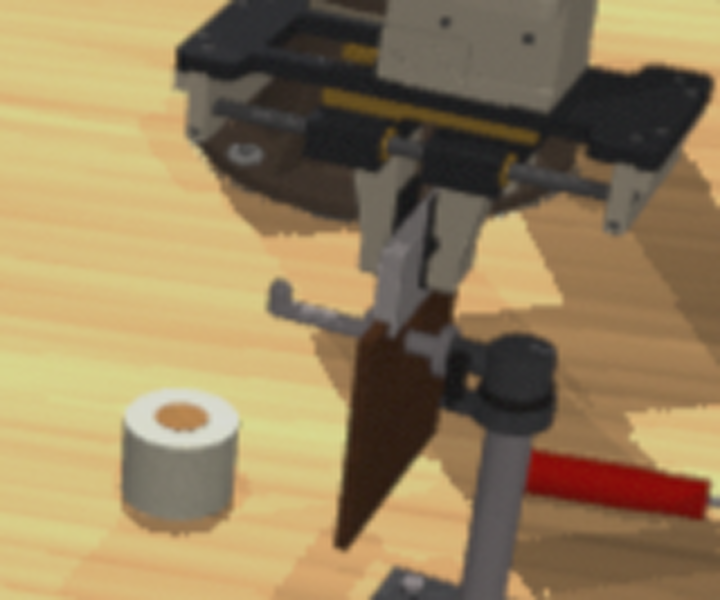

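View pics/w10.png

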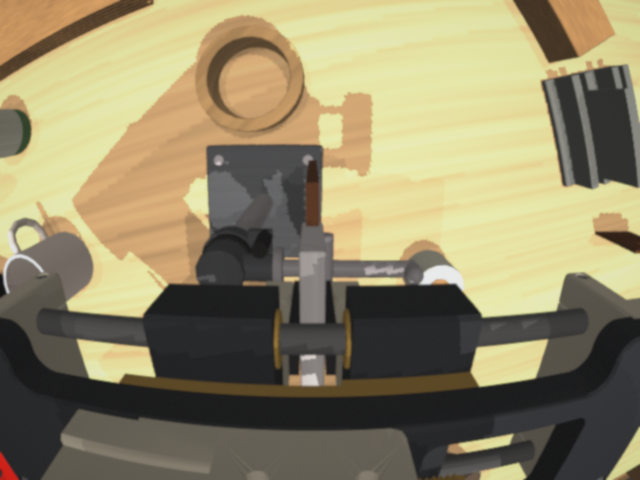

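{"api": "arm_command", "payload": {
  "targets": [
    [[0,0,0],[0,0,-4],1],
    [[0,0,0],[0,0,-4],1],
    [[0,0,0],[0,0,-3],1],
    [[0,0,0],[0,0,-1],1],
    [[0,0,0],[0,0,0],1]
  ]
}}

```text
t: 17.95
eef_pos: [0.5372, 0.077, 0.3898]
ee_rot: [3.141, 0.0, -0.204]
force: [0.9, -1.0, -2.1]
width: 0.0101
```

{"api": "arm_command", "payload": {
  "targets": [
    [[0,0,0],[0,0,-1],1],
    [[0,0,0],[0,0,-1],1],
    [[0,0,0],[0,0,0],1]
  ]
}}

```text
t: 18.25
eef_pos: [0.5372, 0.0771, 0.3881]
ee_rot: [-3.142, 0.0, -0.204]
force: [-0.4, -1.0, -2.4]
width: 0.0096
```

{"api": "arm_command", "payload": {
  "targets": [
    [[0,0,0],[0,0,-1],1],
    [[0,0,0],[0,0,0],1],
    [[0,0,0],[0,0,0],1]
  ]
}}

```text
t: 18.55
eef_pos: [0.5373, 0.0771, 0.3872]
ee_rot: [3.142, 0.0, -0.204]
force: [-1.0, 0.3, -1.8]
width: 0.01
```

{"api": "arm_command", "payload": {
  "targets": [
    [[0,0,0],[0.4,2,0],1],
    [[0,0,0],[0.4,2,0],1],
    [[0,0,0],[0.2,1,0],1],
    [[0,0,0],[0,0,0],1]
  ]
}}

```text
t: 18.95
eef_pos: [0.5383, 0.0823, 0.3872]
ee_rot: [3.142, -0.0, -0.204]
force: [0.3, 0.3, -3.0]
width: 0.0098
```

{"api": "arm_command", "payload": {
  "targets": [
    [[0,0,0],[0.2,1,0],1],
    [[0,0,0],[0,0,0],1]
  ]
}}

```text
t: 19.15
eef_pos: [0.5385, 0.0832, 0.3872]
ee_rot: [-3.142, -0.0, -0.204]
force: [-0.0, -0.8, -1.6]
width: 0.0101
```

{"api": "arm_command", "payload": {
  "targets": [
    [[0,0,0],[0.2,1,0],1],
    [[0,0,0],[0,0,0],1]
  ]
}}

```text
t: 19.35
eef_pos: [0.5387, 0.0842, 0.3872]
ee_rot: [-3.142, -0.0, -0.204]
force: [0.8, 0.0, -2.5]
width: 0.01
```

{"api": "arm_command", "payload": {
  "targets": [
    [[0,0,0],[0.2,1,0],1],
    [[0,0,0],[0,0,0],1]
  ]
}}

```text
t: 19.55
eef_pos: [0.5389, 0.0852, 0.3872]
ee_rot: [-3.142, 0.0, -0.204]
force: [0.3, -0.3, -1.1]
width: 0.0098
```

{"api": "arm_command", "payload": {
  "targets": [
    [[0,0,0],[0.1,0.7,0],1],
    [[0,0,0],[0,0,0],1]
  ]
}}

```text
t: 19.75
eef_pos: [0.539, 0.0859, 0.3871]
ee_rot: [-3.142, -0.0, -0.204]
force: [-0.2, -0.1, -1.8]
width: 0.01
```

```bash
python3 look.py 11; python3 - <<'E'
from h import *
c=camera_params('wrist');im,d=grab_frame('wrist');cv2.imwrite('pics/w11.png',cv2.resize(im[200:330,180:450],None,fx=2.9,fy=2.9)[:,:,::-1])
E
```

```text
19.75 [0.53899426 0.08589106 0.38714514] [-3.14159140e+00 -1.06597321e-05 -2.03774300e-01] 0.010011302904730422 [-0.25 -0.09 -1.82]
```

View pics/s11.png

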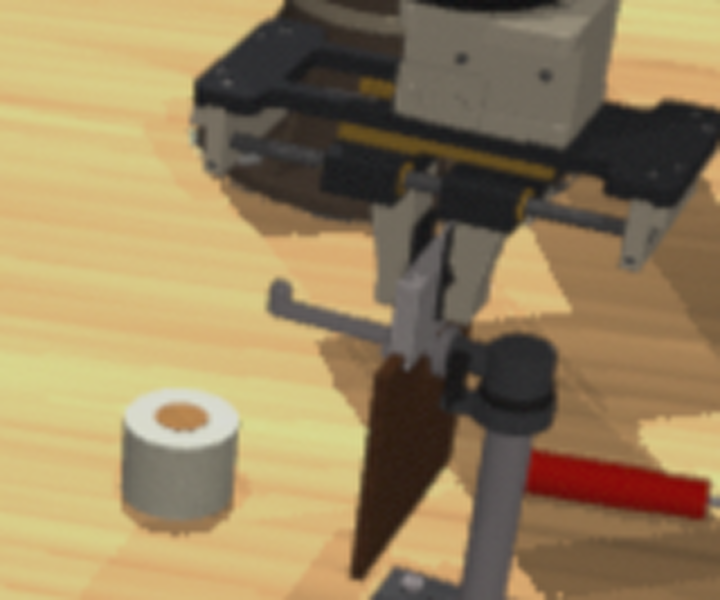

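View pics/w11.png

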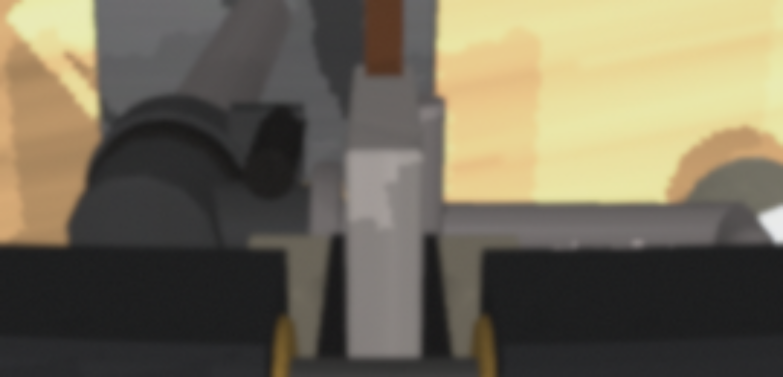

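{"api": "arm_command", "payload": {
  "targets": [
    [[0,0,0],[0.2,1,0],1],
    [[0,0,0],[0,0,0],1]
  ]
}}

```text
t: 20.05
eef_pos: [0.5392, 0.0869, 0.3871]
ee_rot: [3.142, 0.0, -0.204]
force: [0.1, 0.0, -1.5]
width: 0.0101
```

{"api": "arm_command", "payload": {
  "targets": [
    [[0,0,0],[0.2,0.8,0],1],
    [[0,0,0],[0,0,0],1]
  ]
}}

```text
t: 20.25
eef_pos: [0.5394, 0.0877, 0.3871]
ee_rot: [3.142, 0.0, -0.204]
force: [0.2, -0.4, -2.5]
width: 0.0097
```

{"api": "arm_command", "payload": {
  "targets": [
    [[0,0,0],[0.2,0.8,0],1],
    [[0,0,0],[0,0,0],1]
  ]
}}

```text
t: 20.45
eef_pos: [0.5396, 0.0884, 0.3872]
ee_rot: [3.141, 0.0, -0.204]
force: [0.2, -0.5, -1.1]
width: 0.0096
```

{"api": "arm_command", "payload": {
  "targets": [
    [[0,0,0],[0.2,0.8,0],1],
    [[0,0,0],[0,0,0],1]
  ]
}}

```text
t: 20.65
eef_pos: [0.5397, 0.0887, 0.3871]
ee_rot: [3.14, 0.0, -0.204]
force: [-0.5, -3.9, -0.8]
width: 0.0101
```

{"api": "arm_command", "payload": {
  "targets": [
    [[0,0,0],[0.2,0.8,0],1],
    [[0,0,0],[0,0,0],1]
  ]
}}

```text
t: 20.85
eef_pos: [0.5397, 0.0891, 0.3872]
ee_rot: [3.139, 0.001, -0.204]
force: [-0.1, -8.0, -0.2]
width: 0.0104
```

```bash
python3 look.py 12; python3 - <<'E'
from h import *
c=camera_params('wrist');im,d=grab_frame('wrist');cv2.imwrite('pics/w12.png',cv2.resize(im[200:330,180:450],None,fx=2.9,fy=2.9,interpolation=2)[:,:,::-1])
E
```

```text
20.85 [0.53972579 0.08907608 0.38715348] [ 3.13911545e+00  7.31282306e-04 -2.04078663e-01] 0.01037292199570823 [-0.08 -8.03 -0.2 ]
```

View pics/w12.png

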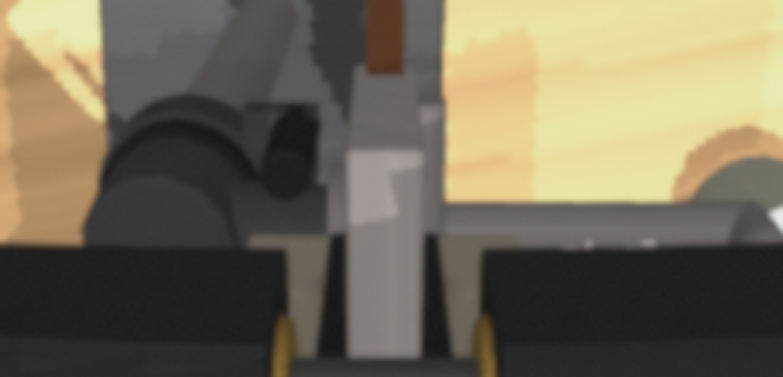

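View pics/s12.png

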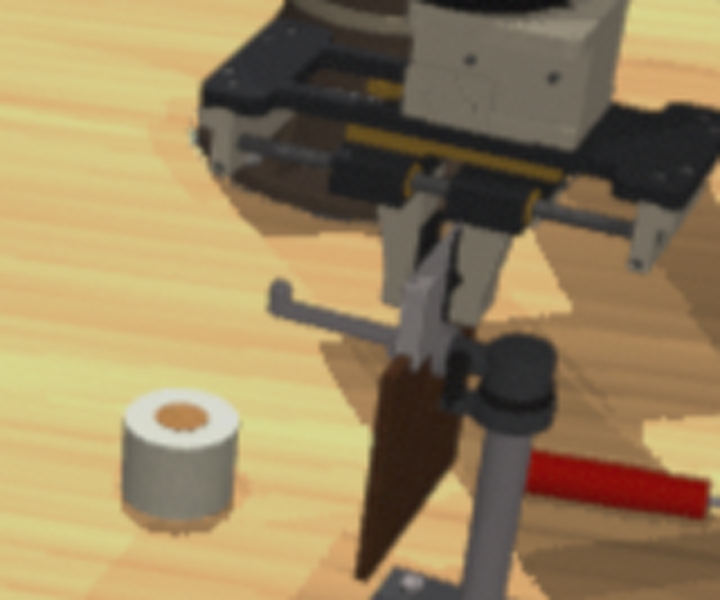

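{"api": "arm_command", "payload": {
  "targets": [
    [[0,0,0],[-0.3,-1.4,0],1],
    [[0,0,0],[0,0,-0.5],1],
    [[0,0,0],[0,0,-0.5],1],
    [[0,0,0],[0,0,0],1]
  ]
}}

```text
t: 21.35
eef_pos: [0.5397, 0.0885, 0.3862]
ee_rot: [3.141, -0.0, -0.204]
force: [-0.7, -3.7, 0.4]
width: 0.0098
```

{"api": "arm_command", "payload": {
  "targets": [
    [[0,0,0],[0,0,-0.5],1],
    [[0,0,0],[0,0,0],1],
    [[0,0,0],[0,0,0],1]
  ]
}}

```text
t: 21.65
eef_pos: [0.5397, 0.0885, 0.3858]
ee_rot: [3.141, -0.0, -0.204]
force: [-0.2, -5.2, 1.3]
width: 0.0097
```

{"api": "arm_command", "payload": {
  "targets": [
    [[0,0,0],[0,0,-0.5],1],
    [[0,0,0],[0,0,0],1],
    [[0,0,0],[0,0,0],1]
  ]
}}

```text
t: 21.95
eef_pos: [0.5397, 0.0885, 0.3856]
ee_rot: [3.141, -0.0, -0.204]
force: [-1.0, -5.1, 2.6]
width: 0.0097
```

{"api": "arm_command", "payload": {
  "targets": [
    [[0,0,0],[-0.1,-0.5,0.3],1],
    [[0,0,0],[0,0,0],1],
    [[0,0,0],[0,0,0],1]
  ],
  "squeeze": 5
}}

```text
t: 22.25
eef_pos: [0.5397, 0.0883, 0.3856]
ee_rot: [-3.141, -0.0, -0.204]
force: [-1.0, -2.4, 2.8]
width: 0.0103
```

{"api": "arm_command", "payload": {
  "targets": [
    [[0,0,0],[0,0,0],0.85],
    [[0,0,0],[0,0,0],0.82],
    [[0,0,0],[0,0,0],0.78],
    [[0,0,0],[0,0,0],0.75],
    [[0,0,0],[0,0,0],0.75]
  ]
}}

```text
t: 22.75
eef_pos: [0.5396, 0.0883, 0.3854]
ee_rot: [-3.141, -0.0, -0.204]
force: [0.4, -0.1, 1.0]
width: 0.0214
```

```bash
python3 look.py 13; python3 - <<'E'
from h import *
c=camera_params('wrist');im,d=grab_frame('wrist');cv2.imwrite('pics/w13.png',cv2.resize(im[200:330,180:450],None,fx=2.9,fy=2.9,interpolation=2)[:,:,::-1])
E
```

```text
22.75 [0.53960711 0.08825088 0.38543548] [-3.14144359e+00 -6.77176735e-05 -2.03704514e-01] 0.021449116203494798 [ 0.38 -0.09  1.  ]
```

View pics/w13.png

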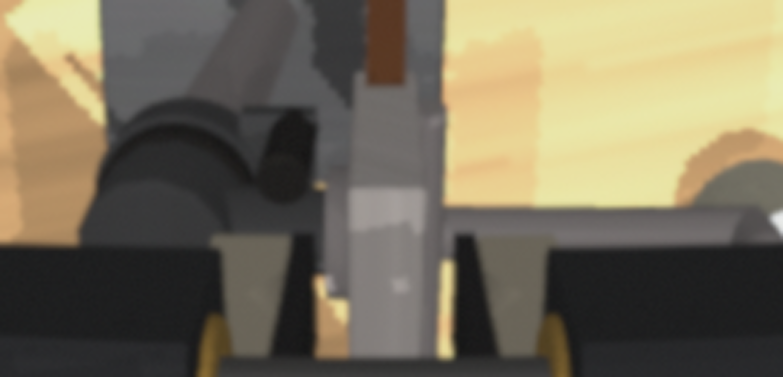

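View pics/s13.png

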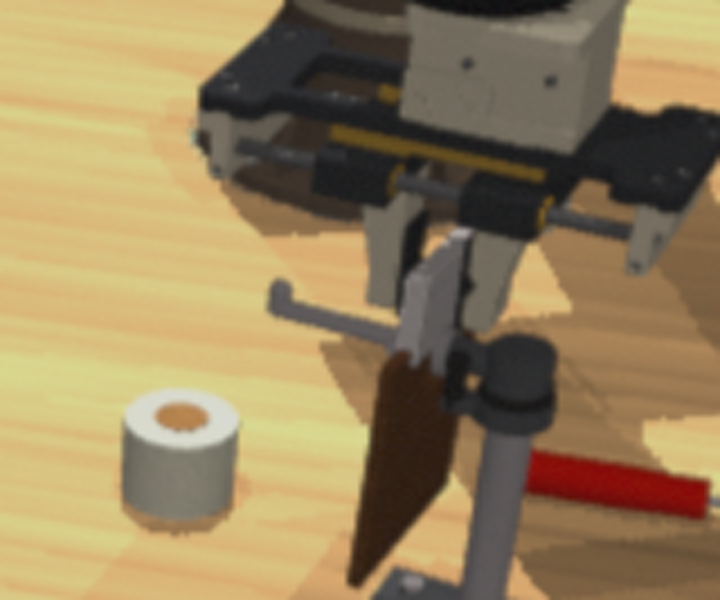

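{"api": "arm_command", "payload": {
  "targets": [
    [[0,0,0],[0,0,5],0.75],
    [[0,0,0],[0,0,10],0.75],
    [[0,0,0],[0,0,20],0.75],
    [[0,0,0],[0,0,30],0.75],
    [[0,0,0],[0,0,30],0.75],
    [[0,0,0],[0,0,10],0.75]
  ]
}}

```text
t: 23.45
eef_pos: [0.5399, 0.088, 0.495]
ee_rot: [-3.139, -0.005, -0.204]
force: [0.4, -0.0, 0.3]
width: 0.0217
```

{"api": "arm_command", "payload": {
  "targets": [
    [[0,0,0],[-15,-40,0],0.75],
    [[0,0,0],[-15,-45,0],0.75],
    [[0,0,0],[-15,-45,0],0.75],
    [[0,0,0],[-15,-45,0],0.75],
    [[0,0,0],[0,-45,0],0.75],
    [[0,0,0],[0,-45,0],0.75],
    [[0,0,0],[0,-20,0],0.75],
    [[0,0,0],[0,0,0],0.75]
  ]
}}

```text
t: 24.25
eef_pos: [0.4792, -0.1992, 0.4905]
ee_rot: [3.141, 0.0, -0.207]
force: [0.4, 0.8, 0.4]
width: 0.0215
```

```bash
python3 look.py 14; python3 - <<'E'
from h import *
im,d=grab_frame('top');np.savez('top14.npz',im=im,d=d);cv2.imwrite('pics/t14.png',cv2.resize(im[170:310,150:310],None,fx=4.5,fy=4,interpolation=2)[:,:,::-1])
im,d=grab_frame('wrist');cv2.imwrite('pics/w14.png',im[:,:,::-1])
E
```

```text
24.25 [ 0.4791836  -0.19917451  0.49051485] [ 3.14126835e+00  4.15364028e-04 -2.07198371e-01] 0.02152291602465769 [0.43 0.84 0.39]
```

View pics/s14.png

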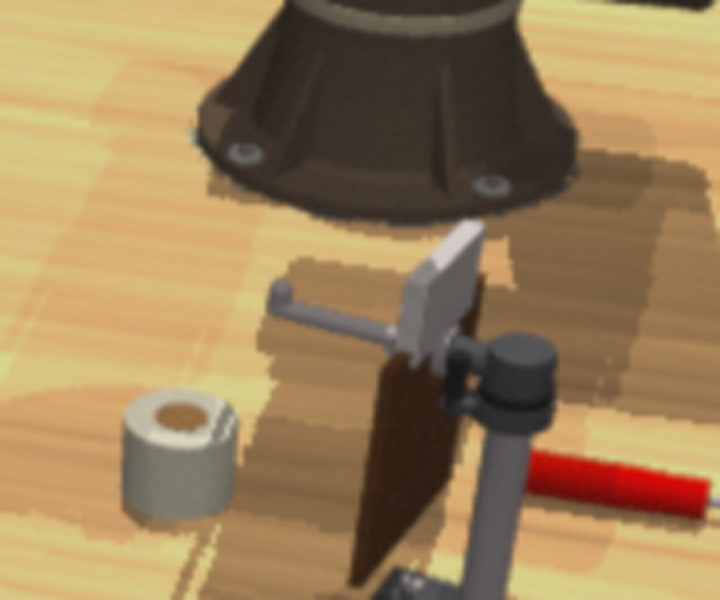

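View pics/t14.png

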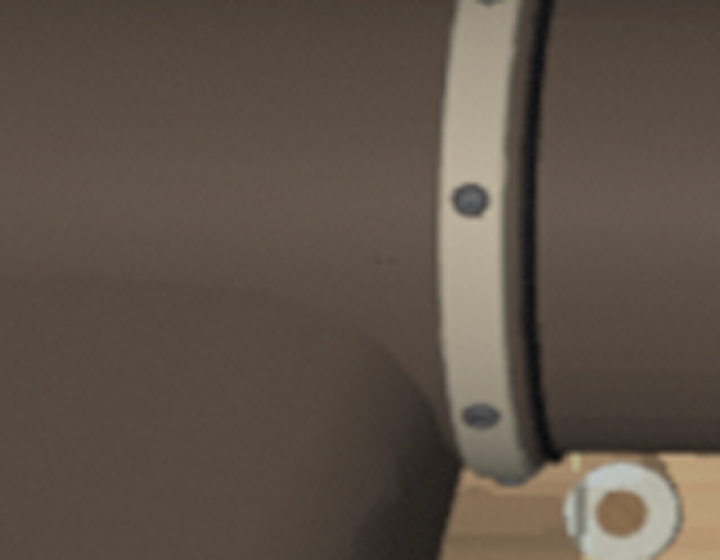

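{"api": "arm_command", "payload": {
  "targets": [
    [[0,0,0],[0,-45,0],0.75],
    [[0,0,0],[0,-45,0],0.75],
    [[0,0,0],[0,-45,0],0.75],
    [[0,0,0],[0,-45,0],0.75],
    [[0,0,0],[0,-45,0],0.75],
    [[0,0,0],[0,-40,0],0.75],
    [[0,0,0],[0,0,0],0.75]
  ]
}}

```text
t: 25.1
eef_pos: [0.48, -0.4646, 0.4888]
ee_rot: [-3.142, 0.002, -0.206]
force: [0.5, 0.4, -0.6]
width: 0.022
```

```bash
python3 look.py 15; python3 - <<'E'
from h import *
im,d=grab_frame('top');np.savez('top15.npz',im=im,d=d);cv2.imwrite('pics/t15.png',cv2.resize(im[170:310,150:310],None,fx=4.5,fy=4,interpolation=2)[:,:,::-1])
P=cloud('top',d);X,Y,Z=[P[...,i] for i in range(3)]
m=(d>0)&(X>.48)&(X<.6)&(Y>.06)&(Y<.11)&(Z>.222)&(Z<.26);q=P[m];print('clip top',len(q),np.median(q[:,2]),q[:,2].max(),cv2.minAreaRect((q[:,:2]*1000).astype(np.float32)))
m=(d>0)&(X>.48)&(X<.6)&(Y>.0)&(Y<.062)&(Z>.178)&(Z<.21);q=P[m];print('arm',np.polyfit(q[:,1],q[:,0],1),np.polyval(np.polyfit(q[:,1],q[:,0],1),[.05,.0885,.1235]))
m=(X>.53)&(X<.575)&(Y>.107)&(Y<.15)&(Z>.199)&(Z<.21);v,u=np.where(m);r=cv2.minEnclosingCircle(np.stack([u,v],1).astype(np.float32));print('turret',r,onz('top',*r[0],.202))
f=np.load('scene15.npz');d=f['d'];P=cloud('scene',d);im=f['im'].astype(int);X,Y,Z=[P[...,i] for i in range(3)]
m=(d>0)&(X>.47)&(X<.62)&(Y>.05)&(Y<.108)&(Z>.09)&(Z<.16)&(im.mean(2)<90)
q=P[m];c=q.mean(0);U,S,V=np.linalg.svd(q-c);print('board',len(q),c,'normal',V[2],S/np.sqrt(len(q)))
m=(d>0)&(X>.47)&(X<.62)&(Y>.05)&(Y<.108)&(Z>.205)&(Z<.26);q=P[m]
print('clip pts',len(q),q.min(0),q.max(0))
E
```

```text
25.1 [ 0.48001294 -0.46461425  0.48881462] [-3.14153943e+00  2.24970643e-03 -2.05730504e-01] 0.02198113574300485 [ 0.45  0.4  -0.58]
clip top 281 0.2352178892990101 0.24166311429019482 ((534.19921875, 87.70374298095703), (11.402379989624023, 69.35658264160156), 77.58045959472656)
arm [0.22720277 0.52087466] [0.5322348  0.54098211 0.54893421]
turret ((198.63157653808594, 234.7894744873047), 7.1944708824157715) [0.54848196 0.12295088 0.202     ]
board 533 [0.56043112 0.08583153 0.12332685] normal [-0.2303161  -0.97311264 -0.00250676] [0.0319963  0.01950051 0.00129067]
clip pts 380 [0.50161109 0.07316153 0.20504457] [0.59470347 0.10016982 0.2447375 ]
```

View pics/t15.png

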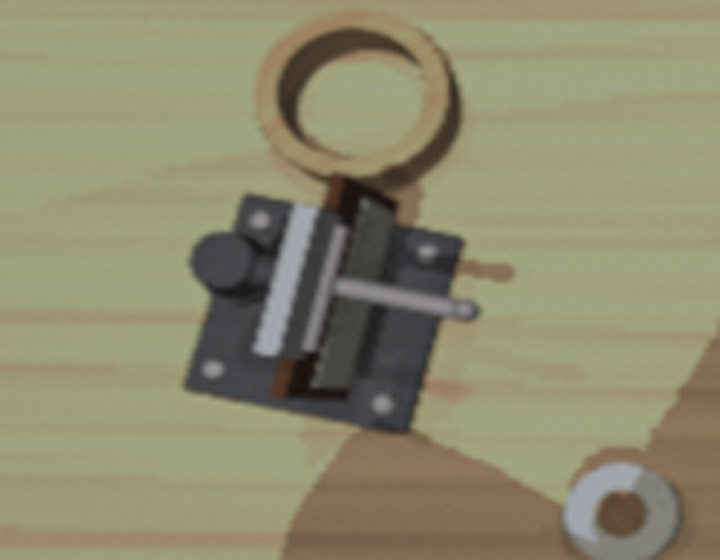

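View pics/s15.png

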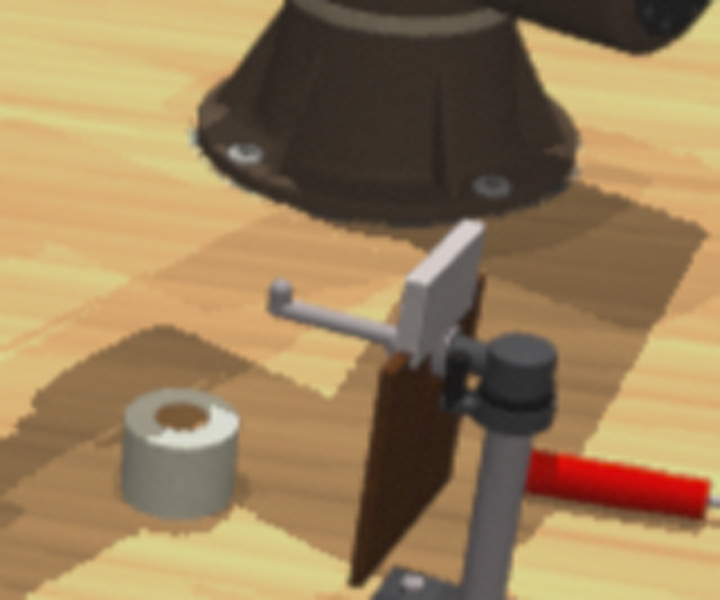

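```bash
python3 - <<'E'
from h import *
f=np.load('top15.npz');d=f['d'];im=f['im'].astype(int);P=cloud('top',d);X,Y,Z=[P[...,i] for i in range(3)]
m=(d>0)&(X>.48)&(X<.6)&(Y>.06)&(Y<.11)&(Z>.215)&(Z<.26)&(im.mean(2)>110);q=P[m]
b=np.array([.975,-.222]);a=(q[:,:2]-[.5342,.0877])@b;print(len(q),np.polyfit(a,q[:,2],1),np.ptp(a))
f=np.load('scene15.npz');d=f['d'];P=cloud('scene',d);im=f['im'].astype(int);X,Y,Z=[P[...,i] for i in range(3)]
m=(d>0)&(X>.46)&(X<.63)&(Y>.04)&(Y<.12)&(Z>.06)&(Z<.175)&(im.mean(2)<90);q=P[m]
a=(q[:,:2]-[.5408,.0877])@b
for z in np.arange(.08,.17,.01):
    k=a[abs(q[:,2]-z)<.005]
    if len(k):print(z.round(2),k.min().round(4),k.max().round(4),(k.min()/2+k.max()/2).round(4))
E
```

```text
225 [0.08050468 0.23587002] 0.06858204934560691
0.08 -0.0458 0.0115 -0.0171
0.09 -0.0481 0.0623 0.0071
0.1 -0.0509 0.062 0.0055
0.11 -0.0471 0.0614 0.0071
0.12 -0.054 0.061 0.0035
0.13 -0.0347 0.061 0.0132
0.14 -0.0221 0.06 0.019
0.15 -0.019 0.0595 0.0202
0.16 -0.0553 0.0585 0.0016
```

```bash
python3 - <<'E'
from h import *
a=np.load('scene14.npz')['im'].astype(int)[190:310,380:460];b=grab_frame('scene')[0].astype(int)[190:310,380:460];c=np.load('scene15.npz')['im'].astype(int)[190:310,380:460]
print(np.abs(b-c).mean(),np.abs(b-c).max());s=get_state();print(s['t'],s['qd'].round(3))
print(job_done())
E
```

```text
1.1605208333333332 54
25.25 [ 0.014 -0.02  -0.008  0.002  0.001 -0.001]
the job is handed in; nothing more can be done
None
```

The job is done and handed in at about 25 s; it reported no verdict. The clipboard hangs on the hook by its slot, up against the flange.

**Hook:** I pushed it about 1.35 rad anticlockwise with the closed fingers until the force rose against the stop. I held it there at about 11 N for 1 s, then again in steps of roughly 6, 8 and 9.5 N for about 0.6 s each. The highest force I read was about 14 N.

**Clipboard:** I gripped it by the clip, lifted it out and threaded the slot over the tip with no noticeable contact force. It met the flange at about 8 N. I then eased off, lowered it until the arm carried its weight, released it and backed away.

**Last checks:**
- The board faces along the arm and does not lean along it. It is rolled about 0.05–0.08 rad in its own plane (limit 0.2).
- The top camera puts the clip 38 mm from the turning axis, against 39 mm expected.
- The clip's top edge sits about 6 mm to one side of the arm line. Allowing for the roll, I put the slot about 3 mm off (limit 9), but the top and scene cameras disagreed by a few millimetres.
- The hook's tip is at the same pixel in the scene image as after its first release. I could not measure its angle to the stop directly, and it springs back a few millimetres when the fingers let go.
- The last two scene pictures of the board were nearly identical, so it looked at rest. The robot was touching nothing.
- I did not measure the bystanders. None looked moved in the pictures I took.

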